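# Quarantine a failed transformer in the locking reject box

### The job

The laminated transformer on the bench has failed its insulation test: put it in the reject box and then shut the lid. Press the lid down against its spring buffers so that the lever's tongue can slip in under the keeper, and swing the lever clockwise, about a quarter turn, just until the tongue drops into the keeper's notch and the lid stays locked when you let go; do not drive it on past the notch. Do not use brute force on the box (a firm hand is enough), and leave the toroid, the multimeter and the screwdriver where they lie.

Things in the scene. Friction and masses are not known exactly. Their poses are not given: they have to be found in the camera images.
- transformer: Failed part, loose, standing on its foot plate (88 x 24 mm, along its x): dark steel lamination block 66 (x) by 30 (y) by 58 mm high, with a tan coil through its middle, 42 (x) by 46 (y) mm, 12 to 46 mm above the bench. About 0.45 kg. Origin: centre of the underside, z up. Grips well across the coil (46 mm, along its y).
- reject_box: Beige sheet-metal box with a hinged lid, fixed to the bench on levelling feet, its underside 12 to 30 mm up: outside 190 (x) by 240 (y) by 110 mm high, walls and floor 4 mm. Origin: centre of the underside, z up; +x points to the hinge side, -x to the front, where the latch is.
- lid (a joint): Lid angle, rad. 0: fully down, flat on the rim. Starts open, leaning back past the upright at 1.7 to 1.83 (stop 1.85), where it stays. Brought forward below about 1.2 it falls shut by itself, damped, in about 2 s. Shut but unlocked it rests on the buffers at 0.05 (front edge 10 mm up); locked, at 0.032; caught under a partly turned lever, at 0.011.
- lever (a joint): Lever angle, rad, clockwise seen from above the shut lid. 0: unlocked, pointing from its axis to the hinge; 1.57: pointing to the box's -y along the front edge. Starts at 0 to 0.35, held by friction (0.12 N m). Locks somewhere from 1.27 to 1.92, as the keeper is set, with 0.09 to 0.15 rad of play. Under the lid it turns a 34 mm steel tongue: along the box's -y at 0, to the front at 1.57.
- lid_hinge (a point): Middle of the hinge line, which runs along the box's y at rim height (110 mm over the box's underside), 98 mm behind the box's centre. The lid is a flat plate 4 mm thick, 250 mm wide, reaching 202 mm from this line, its front and side edges turned 10 mm down. Its underside lies in the hinge plane: fully down, its top is 4 mm above the rim.
- lid_edge (a point): Middle of the lid's front edge on its outer (upper) face, 202 mm from the hinge line; the highest point of the open lid.
- lever_axis (a point): The lever's turning axis at the lid's upper face, 152 mm from the hinge line, mid-width. Black lever: round hub of 30 mm and an arm 16 mm wide; underside of the arm 5.5 mm, top of hub and arm 23.5 mm above the lid's face.
- lever_end (a point): Middle of the free end of the lever's arm, at its top, 94 mm from the axis.
- keeper (a point): Steel keeper inside the front wall, slotted: set up to 7 mm to either side of this point. If the lid is over 2 mm short of fully down the tongue butts on it at lever angle 0.53. Once under it the lid may be let up: the lever then turns with 0.2 N m, and at the notch the lid springs up 4 mm, the lever is barred from turning back and resists going on; over 0.8 N m, or lid held down, it overshoots.
- buffer (a point): Top of the left one of two spring buffers (upright rubber pins of 12 mm inside the front corners) that stand 9 mm above the rim and push the lid up. Holding the lid fully down takes a moment of 1.4 N m about the hinge: 9 N at the lever's axis, 13 N at 105 mm from the hinge, 17 N at 80 mm. Fully down is a firm stop.
- toroid: Bystander: round copper-wound toroidal transformer, 90 mm across, 40 mm high, loose, 0.8 kg. Origin: centre of the underside.
- multimeter: Bystander: grey hand-held meter lying on its back, 145 (x) by 75 (y) by 34 mm (dial to 45 mm), loose. Origin: centre of the underside.
- screwdriver: Bystander: screwdriver with a black handle, 200 mm long, lying along its x, 26 mm thick, loose. Origin: middle of its length, on the bench.
Not all that is in view belongs to the job. There is more than one size of the transformer; the job needs the middle-sized.

How it is judged:
By the outcome, as a careful person would: the job done as asked, in the order asked, and still so for the second after the job is handed in, with the robot touching nothing.
It also fails if it takes over 72 s, if anything falls off the work surface, if the arm or the gripper's body presses on something with over 40 N, if the wrist force passes 120 N, or if a joint passes its speed limit or range.

### The arm

A 6-joint arm with a two-finger parallel gripper is mounted at the origin on the work surface. World frame = base frame: x ahead of the robot, y to its left, z up, the work surface at z = 0. Lengths are in m, angles in degrees, forces in N, time in s.
With the tool pointing down it reaches from about 0.3 to 0.95 m from the base axis. Payload 3.1 kg.
Tool frame: the origin (TCP) lies between the finger pads; the fingertips stand 14 mm ahead of it and the grasp point (between the pads) lies 5 mm behind it (r.nose_length is the distance from the TCP to the fingertips, in m); z points along the fingers, y is the direction in which the jaws open and shut (so a half turn about z gives the same grasp; the last joint's range is limited). The gripper opens to 85 mm and grips with 20 to 120 N. Pads are 22 mm wide; open, the fingers measure 114 mm over their backs; the gripper's body (76 mm by 85 mm) begins 54 mm behind the grasp point. The pads swing forward as they close: fully open they stand 13 mm farther back than shut.
Start: joints at [-78.478, 17.653, 93.61, -0, 68.738, -3.994], TCP at [0.167, -0.602, 0.245] pointing down, gripper open.
Joint ranges: [-175.34, 175.34], [-45.06, 112.39], [2.9, 150.54], [-68.45, 248.45], [3.09, 151.38], [-168.51, 168.51]. Speed limits (degrees/s): [159.86, 159.86, 180, 180, 180, 180].

### API

Orientations are given as a 3x3 rotation matrix whose columns are the frame's x, y, z axes.
In Python, from station import r gives the robot as it stands.
- The arm moves only by the tool apply_moves, never from a script. Its argument "plan" is a list that holds one entry, the list of rows, each a list of 5 numbers: the opening, from 0 (shut) to 1 (fully open), then the shift along the tool's x, y, z each as a share of 0.4 m, from -1 to 1, then the turn about the tool's z as a share of 4 degrees, from -1 to 1. In form: [[[gripper, x, y, z, yaw], ...]]. A call has exactly 8 rows; each row shifts and turns the pose as measured when the row begins, along the tool's axes as they then stand; what a row does not reach is not made up. A row lasts 1/10 s, in which the tool goes at most 50 mm and 8.59 degrees, less where a joint would pass 70% of its speed; a pose out of reach is approached as far as the arm can. A call with a number of a shift or a turn outside -1 to 1 is refused whole. A call with a gripper value outside its range is refused whole. The fingers move at their own pace and stop on an object; "force" is the grip in N (left out, the last holds). Time passes only in rows, so rows that do not move let the fingers close, or fill a call up. It gives the time, the measured TCP pose, the force and the opening at its end, in the units of the state.
- r.sense(): the state, without advancing time (a new reading comes with each control period).
- r.camera(name): name is "scene" or "top" or "wrist"; returns a dict with "img" (400x640x3 uint8, red, green, blue), "intrinsics" (3x3 intrinsics, pixels), "dist" ([k1, k2, p1, p2, k3] as OpenCV has them; the pictures are not rectified), "rvec" (rotation vector, rad) and "tvec" (3), from world to camera coordinates, as OpenCV has them; the wrist camera has in their place "tool_from_camera" (4x4, takes a point from camera to tool coordinates, whose origin is the TCP and whose axes are the flange's). Camera axes: x right, y down, z forward; pixel columns grow to the right and rows downward; lengths in m; the calibration is good to about 2 mm. A picture is of the moment at which its call begins: read the wrist's pose just before it. There is no depth.
- r.close_job(): hands the job in, once; it reports no verdict.
The state is a dict: "clock": time; "joint_positions": joint angles; "qvel": joint speeds; "effort": joint torques, N m; "tcp_pos": TCP position; "ee_rot": TCP orientation; "force": force on the tool from outside, world axes, zero at the start; "ft_torque": the same for the moment, N m; "width": opening from 0.0 (shut) to 1.0 (fully open).
Only numpy, scipy, OpenCV 4.12 (cv2) and the standard library are available. Lean on these libraries where they do the work, as an engineer would, in place of code of your own. Each camera call takes 0.05 s, during which the arm holds its last target.

## Working session

There is one attempt and no reset: what is moved stays moved. The work goes in short steps, Python scripts to look and compute and a tool call to move; the robot and the scene stay as the last step left them, time stands still between calls to the robot, and variables do not carry over. Pictures are saved under pics/ and viewed, and the job is handed in when it is done.

Besides the shell and the picture viewer there is one more tool, called as name(argument=value, ...) on one line, values as JSON. apply_moves: Moves the arm, as the interface text tells. Its arguments: {"type":"object","properties":{"plan":{"type":"array","items":{"type":"array","items":{"type":"array","items":{"type":"number"}}}},"force":{"type":"number"}},"required":["plan"]}

```bash
ls; mkdir -p pics; python3 - <<'E'
from station import r
import cv2
s=r.sense();print(s)
for n in("scene","top","wrist"):
    c=r.camera(n);cv2.imwrite(f"pics/a_{n}.png",c["img"][:,:,::-1])
    print(n,{k:v for k,v in c.items() if k!="img"})
print(r.sense()["clock"],r.nose_length)
E
```

```text
pics
{'clock': 0.0, 'joint_positions': array([-7.84807496e+01,  1.77058288e+01,  9.36894116e+01,  4.97246798e-04,
        6.87381463e+01, -3.99378426e+00]), 'qvel': array([-0.03327558,  0.08435743, -0.0356128 ,  0.00760305, -0.02816018,
       -0.01409892]), 'effort': array([ 2.68128679e-03, -4.15243542e+01, -2.76664567e+01, -1.17648538e-04,
        1.01636723e-02, -1.21394393e-05]), 'tcp_pos': array([ 0.16697542, -0.60145919,  0.24403356]), 'ee_rot': array([[ 9.63570515e-01,  2.67454021e-01, -4.56976975e-04],
       [ 2.67454357e-01, -9.63567826e-01,  2.28275783e-03],
       [ 1.70204450e-04, -2.32181862e-03, -9.99997290e-01]]), 'force': array([-0.45449663,  0.0392295 ,  0.81443706]), 'ft_torque': array([ 0.00091766,  0.03066955, -0.01708817]), 'width': 0.9997661893134512}
scene {'intrinsics': array([[420.5345116 ,   0.        , 309.49697433],
       [  0.        , 420.5345116 , 201.83528488],
       [  0.        ,   0.        ,   1.        ]]), 'dist': array([0.00497043, 0.        , 0.        , 0.        , 0.        ]), 'rvec': array([ 2.02765995,  1.82328942, -0.47242613]), 'tvec'
[... 343 characters left out ...]
97,  0.21065092]), 'tvec': array([-0.01640307,  0.51193065,  1.06870354])}
wrist {'intrinsics': array([[288.21639722,   0.        , 326.06318635],
       [  0.        , 288.21639722, 197.16006796],
       [  0.        ,   0.        ,   1.        ]]), 'dist': array([0.01493233, 0.        , 0.        , 0.        , 0.        ]), 'tool_from_camera': array([[-1.56712607e-04, -9.53835798e-01, -3.00328563e-01,
         7.71969862e-02],
       [ 9.99999676e-01,  8.78348808e-05, -8.00765028e-04,
         4.21429838e-04],
       [ 7.90177673e-04, -3.00328591e-01,  9.53835475e-01,
        -1.28686725e-01],
       [ 0.00000000e+00,  0.00000000e+00,  0.00000000e+00,
         1.00000000e+00]])}
0.15 0.014
```

View pics/a_scene.png

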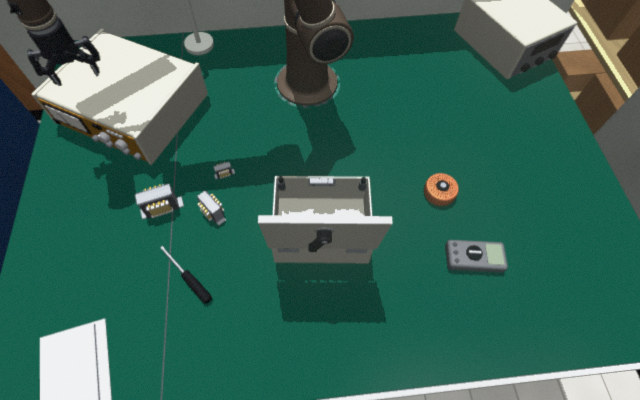

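View pics/a_top.png

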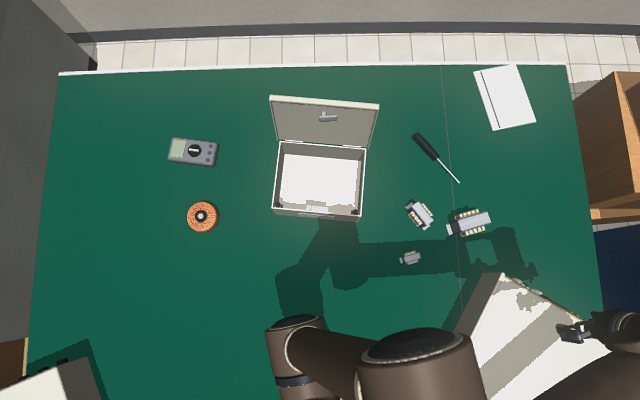

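View pics/a_wrist.png

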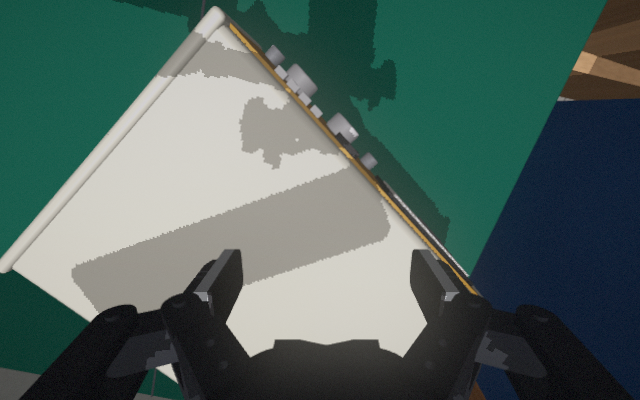

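Transformer candidates: small, top (410,258) / scene (224,171); middle, top (419,214) / scene (211,208); large, top (469,222) / scene (158,202). Other things in view are the toroid (201,216), the multimeter and the instruments. I choose the middle one and check its size in a crop.

```bash
cat > h.py <<'E'
import numpy as np, cv2
from station import r
def ray(c,px,tool=None):
    p=cv2.undistortPoints(np.array([[px]],float),c["intrinsics"],c["dist"])[0,0]
    d=np.array([p[0],p[1],1.])
    if "rvec" in c:
        R=cv2.Rodrigues(c["rvec"])[0]; o=-R.T@c["tvec"]; d=R.T@d
    else:
        T=c["tool_from_camera"]; pos,rot=tool
        o=rot@T[:3,3]+pos; d=rot@T[:3,:3]@d
    return o,d/np.linalg.norm(d)
def onz(c,px,z,tool=None):
    o,d=ray(c,px,tool); return o+d*(z-o[2])/d[2]
def tri(rays):
    A=0;b=0
    for o,d in rays:
        M=np.eye(3)-np.outer(d,d);A=A+M;b=b+M@o
    p=np.linalg.solve(A,b)
    return p,[np.linalg.norm((np.eye(3)-np.outer(d,d))@(p-o)) for o,d in rays]
def proj(c,P,tool=None):
    P=np.atleast_2d(P).astype(float)
    if "rvec" in c: return cv2.projectPoints(P,c["rvec"],c["tvec"],c["intrinsics"],c["dist"])[0][:,0]
    pos,rot=tool;T=c["tool_from_camera"]
    Q=((P-pos)@rot - T[:3,3])@T[:3,:3]
    return cv2.projectPoints(Q,np.zeros(3),np.zeros(3),c["intrinsics"],c["dist"])[0][:,0]
def save(img,name,box=None,k=1):
    i=img[:,:,::-1]
    if box: x0,y0,x1,y1=box;i=i[y0:y1,x0:x1]
    if k!=1:i=cv2.resize(i,None,fx=k,fy=k,interpolation=cv2.INTER_CUBIC)
    cv2.imwrite("pics/"+name+".png",i)
E
python3 - <<'E'
from h import *
import pickle
cs={n:r.camera(n) for n in("scene","top")}
pickle.dump(cs,open("c0.pkl","wb"))
save(cs["top"]["img"],"b_top",(385,190,505,280),6)
save(cs["top"]["img"],"b_box",(255,85,395,230),5.5 and 4)
save(cs["scene"]["img"],"b_sbox",(250,165,400,275),5)
save(cs["scene"]["img"],"b_str",(125,150,245,235),6)
c=cs["top"]
for p in [(410,258),(419,214),(469,222)]: print(onz(c,p,0.03))
E
```

```text
[ 0.33146671 -0.27304259  0.03      ]
[ 0.45741592 -0.30735199  0.03      ]
[ 0.43042249 -0.45265479  0.03      ]
```

View pics/b_top.png

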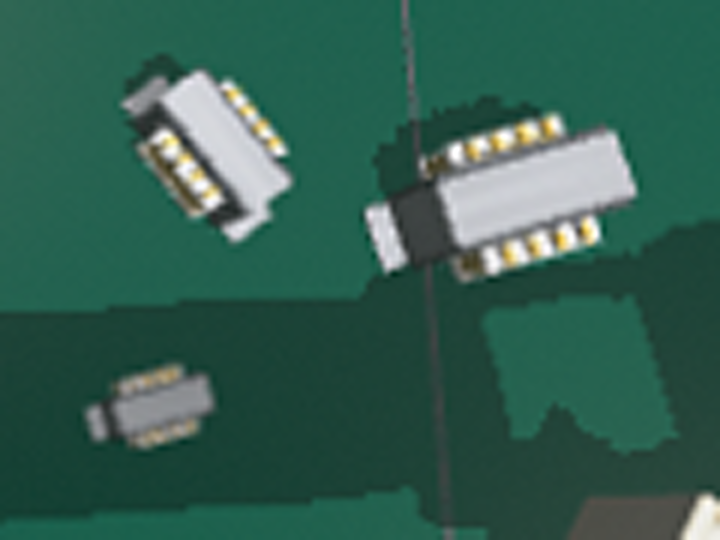

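View pics/b_box.png

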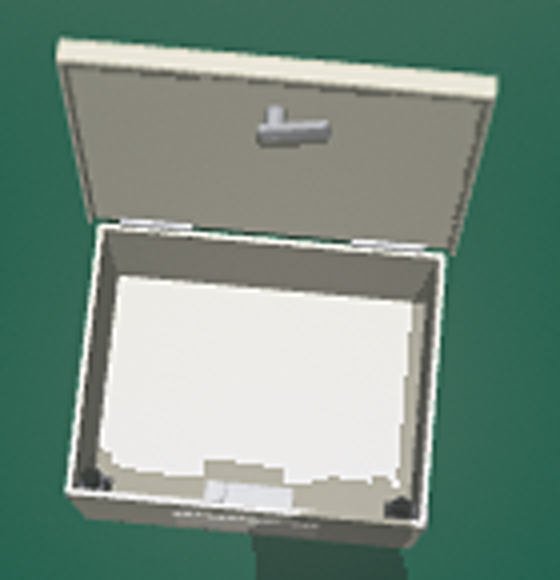

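View pics/b_sbox.png

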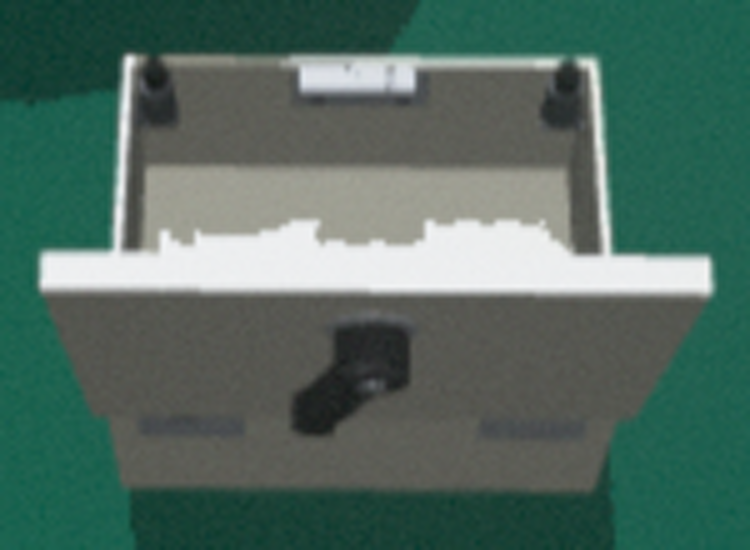

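View pics/b_str.png

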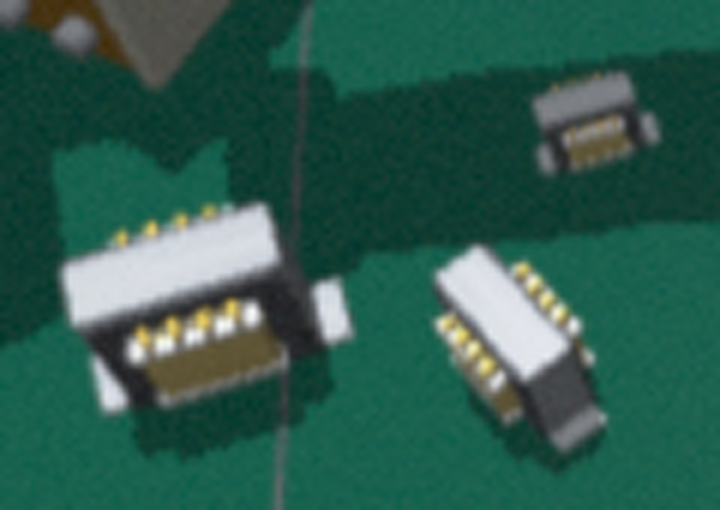

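```bash
python3 - <<'E'
from h import *
import pickle
cs=pickle.load(open("c0.pkl","rb"));t,s=cs["top"],cs["scene"]
np.set_printoptions(precision=4,suppress=True)
T=[np.array(p)/6+(385,190)-.42 for p in [(160,103),(203,70),(293,182),(252,218)]]
S=[np.array(p)/6+(125,150)-.42 for p in [(435,272),(480,245),(573,335),(530,378)]]
for n,c,L in(("top",t,T),("scene",s,S)):
    P=np.array([onz(c,p,.058) for p in L]);
    print(n,P.mean(0),[np.linalg.norm(P[i]-P[i-1]) for i in range(4)]); print(P)
    for i in range(4):
        v=P[i]-P[i-1];print(np.degrees(np.arctan2(v[1],v[0])))
bt=lambda p:np.array(p)/4+(255,85)-.4
bs=lambda p:np.array(p)/5+(250,165)-.4
for n,a,b in [("rimF+y",(67,491),(598,57)),("rimF-y",(425,526),(124,57)),("keeper",(250,494),(357,80)),("lidE+y",(60,40),(710,292)),("lidE-y",(497,78),(42,292)),("buf+y",(92,477),(569,68)),("buf-y",(403,504),(155,68))]:
    print(n,*tri([ray(t,bt(a)),ray(s,bs(b))]))
for z in(.122,.13,.14):
    print(z,[onz(t,bt(p),z)[:2] for p in[(100,226),(443,255),(425,526),(67,491)]])
E
```

```text
top [ 0.4547 -0.3101  0.058 ] [np.float64(0.06863790776034874), np.float64(0.026579016008627162), np.float64(0.06719646999453707), np.float64(0.026552535112725182)]
[[ 0.4746 -0.2795  0.058 ]
 [ 0.49   -0.3012  0.058 ]
 [ 0.4354 -0.3402  0.058 ]
 [ 0.4188 -0.3195  0.058 ]]
35.61988767719056
-54.47512294153157
-144.43403499458003
128.63661365907862
scene [ 0.4574 -0.3055  0.058 ] [np.float64(0.07161686707164741), np.float64(0.022977607512142128), np.float64(0.06506626767514549), np.float64(0.026857867658763197)]
[[ 0.4362 -0.3362  0.058 ]
 [ 0.4243 -0.3165  0.058 ]
 [ 0.4747 -0.2754  0.058 ]
 [ 0.4941 -0.294   0.058 ]]
-143.90014090556357
121.1922676522592
39.23032775475592
-43.86079252564016
rimF+y [0.4696 0.1112 0.1288] [np.float64(0.002347946644574736), np.float64(0.0023479466445746914)]
rimF-y [ 0.4413 -0.1267  0.1247] [np.float64(0.001389655554959593), np.float64(0.0013896555549596182)]
keeper [ 0.466  -0.0106  0.122 ] [np.float64(0.0018692834079314278), np.float64(0.001869283407931416)]
lidE+y [0.697  0.09   0.3246] [np.float64(0.0012162009532466532), np.float64(0.001216200953246688)]
lidE-y [ 0.669  -0.1583  0.3219] [np.float64(0.0018875829377987922), np.float64(0.001887582937798695)]
buf+y [0.4777 0.0942 0.1341] [np.float64(0.0025419896813279543), np.float64(0.002541989681327935)]
buf-y [ 0.455  -0.1117  0.1333] [np.float64(0.00166826501250141), np.float64(0.0016682650125014258)]
0.122 [array([0.6561, 0.0878]), array([ 0.6298, -0.1486]), array([ 0.4416, -0.1284]), array([0.4704, 0.1097])]
0.13 [array([0.6532, 0.087 ]), array([ 0.6271, -0.1476]), array([ 0.4404, -0.1276]), array([0.469 , 0.1087])]
0.14 [array([0.6497, 0.0859]), array([ 0.6238, -0.1464]), array([ 0.439 , -0.1266]), array([0.4673, 0.1074])]
```

The crops show the middle transformer's top face measuring about 67 x 27 mm, against 66 x 30 given, so the choice is right. It is centred near (0.456,-0.308), with its long axis at about 36°. The box rim is at z≈0.127, its yaw is about -6.8°, and the lid stands at about 1.73.

apply_moves(plan=[[[1,0.107,-0.061,0,0],[1,0.107,-0.061,0,0],[1,0.107,-0.061,0,0],[1,0.107,-0.061,0,0],[1,0.107,-0.061,0,0],[1,0.107,-0.061,0,0],[1,0.107,-0.061,0,0],[1,0.107,-0.061,0,0]]], force=50)

```text
clock: 1.05
tcp_pos: [0.4473, -0.3223, 0.2437]
ee_rot: [[0.967, 0.255, 0.0], [0.255, -0.967, -0.004], [-0.001, 0.004, -1.0]]
force: [0.1, -0.9, -0.3]
width: 1.0
```

```bash
cat >> h.py <<'E'
np.set_printoptions(precision=4,suppress=True)
def to(p=None,yaw=None):
    """remaining shift in tool shares to world p; yaw = wanted world angle of tool y, deg"""
    s=r.sense();R=s["ee_rot"];t=s["tcp_pos"]
    print("clock",s["clock"],"tcp",t,"yang",np.degrees(np.arctan2(R[1,1],R[0,1])),"F",s["force"],"w",s["width"])
    if p is not None: print("shares",R.T@(np.array(p)-t)/.4)
    if yaw is not None:
        d=yaw-np.degrees(np.arctan2(R[1,1],R[0,1]));d=(d+180)%360-180;print("yaw rows of 1:",-d/4)
    return s
E
python3 -c "
from h import *
to((.456,-.308,.15),-53.5)"
```

```text
clock 1.05 tcp [ 0.4473 -0.3223  0.2437] yang -75.25326566491323 F [ 0.0761 -0.9468 -0.304 ] w 1.000261246261695
shares [ 0.0304 -0.03    0.2341]
yaw rows of 1: -5.438316416228304
```

apply_moves(plan=[[[1,0,0,0,-1],[1,0,0,0,-1],[1,0,0,0,-1],[1,0,0,0,-1],[1,0,0,0,-1],[1,0,0,0,-0.4],[1,0,0,0,0],[1,0,0,0,0]]])

```text
clock: 1.85
tcp_pos: [0.4529, -0.3139, 0.2431]
ee_rot: [[0.788, 0.616, 0.001], [0.616, -0.788, -0.001], [0.0, 0.002, -1.0]]
force: [0.1, 0.5, 0.3]
width: 1.0
```

```bash
python3 - <<'E'
from h import *
s=to((.456,-.308,.15),-53.5)
c=r.camera("wrist");tool=(s["tcp_pos"],s["ee_rot"]);save(c["img"],"c_wrist")
import pickle;pickle.dump((c,tool),open("c1.pkl","wb"))
E
```

```text
clock 1.85 tcp [ 0.4529 -0.3139  0.2431] yang -51.997914825302466 F [0.1013 0.499  0.277 ] w 0.9997996042568075
shares [ 0.015  -0.0072  0.2328]
yaw rows of 1: 0.3755212936743817
```

View pics/c_wrist.png

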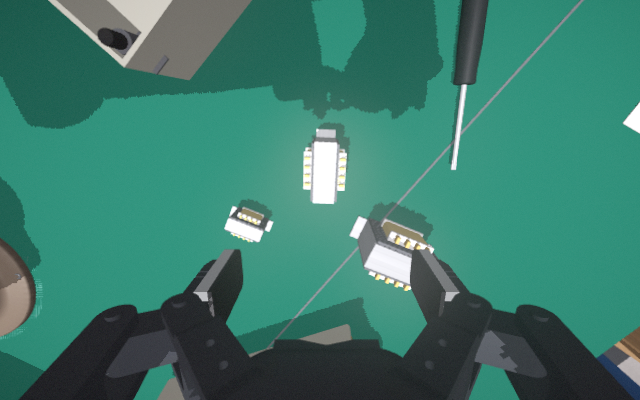

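```bash
python3 - <<'E'
from h import *
import pickle;c,tool=pickle.load(open("c1.pkl","rb"))
save(c["img"],"c_crop",(285,115,365,215),6)
P=np.array([onz(c,p,.058,tool) for p in [(313,137),(338,137),(336,203),(312,203)]]);print(P,P.mean(0))
m=(P[0]+P[1]-P[2]-P[3])/2;print(np.linalg.norm(m),np.degrees(np.arctan2(m[1],m[0])))
E
```

```text
[[ 0.4809 -0.2751  0.058 ]
 [ 0.4973 -0.2962  0.058 ]
 [ 0.4378 -0.341   0.058 ]
 [ 0.4208 -0.3192  0.058 ]] [ 0.4592 -0.3079  0.058 ]
0.07454322525608187 36.63529156486493
```

View pics/c_crop.png

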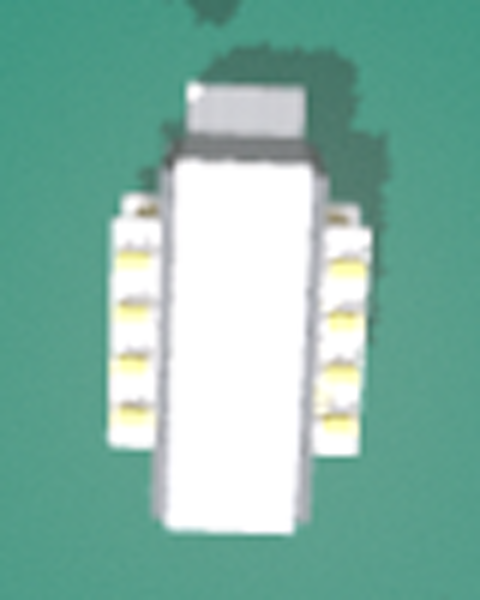

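apply_moves(plan=[[[1,0.009,0.0,0.09,0.35],[1,0.005,0,0.09,0],[1,0,0,0.09,0],[1,0,0,0.09,0],[1,0,0,0,0],[1,0,0,0,0],[1,0,0,0,0],[1,0,0,0,0]]])

```text
clock: 2.7
tcp_pos: [0.4627, -0.315, 0.102]
ee_rot: [[0.806, 0.592, 0.012], [0.593, -0.806, -0.01], [0.004, 0.015, -1.0]]
force: [0.2, 0.3, 0.6]
width: 0.997
```

```bash
python3 - <<'E'
from h import *
s=to((.457,-.309,.028),-53.4)
c=r.camera("wrist");save(c["img"],"d_wrist")
E
```

```text
clock 2.7 tcp [ 0.4627 -0.315   0.102 ] yang -53.66777167226601 F [0.1757 0.3033 0.6026] w 0.9967236402059027
shares [-0.0033 -0.0232  0.1846]
yaw rows of 1: -0.06694291806650199
```

View pics/d_wrist.png

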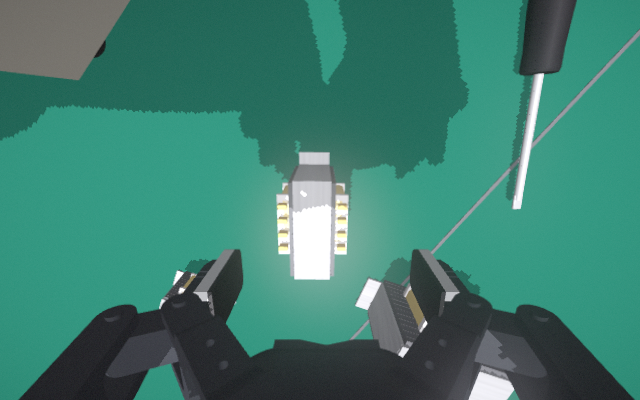

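```bash
python3 - <<'E'
from h import *
s=r.sense();c=r.camera("wrist");tool=(s["tcp_pos"],s["ee_rot"])
C=np.array([.457,-.309,0])
for p,z in[((356,303),.005),((370,280),.005),((385,290),.005),((372,284),.07),((185,272),.005),((177,272),.005),((296,165),.058),((332,165),.058),((331,279),.058),((294,279),.058)]:
    q=onz(c,p,z,tool);print(p,q,tool[1].T@(q-C))
E
```

```text
(356, 303) [ 0.4027 -0.3963  0.005 ] [-0.0954  0.0382 -0.0048]
(370, 280) [ 0.4294 -0.3915  0.005 ] [-0.0711  0.0502 -0.0045]
(385, 290) [ 0.4293 -0.4092  0.005 ] [-0.0817  0.0644 -0.0043]
(372, 284) [ 0.4549 -0.3592  0.07  ] [-0.0311  0.0403 -0.0695]
(185, 272) [ 0.3401 -0.2533  0.005 ] [-0.0611 -0.114  -0.007 ]
(177, 272) [ 0.3361 -0.2477  0.005 ] [-0.061  -0.1209 -0.0072]
(296, 165) [ 0.4877 -0.2758  0.058 ] [ 0.0446 -0.0077 -0.0579]
(332, 165) [ 0.5006 -0.2934  0.058 ] [ 0.0446  0.0142 -0.0576]
(331, 279) [ 0.4363 -0.3404  0.058 ] [-0.035   0.014  -0.0579]
(294, 279) [ 0.4214 -0.3197  0.058 ] [-0.0348 -0.0115 -0.0583]
```

apply_moves(plan=[[[1,-0.003,-0.022,0,-0.05],[1,0,0,0.04,0],[1,0,0,0.04,0],[1,0,0,0.04,0],[1,0,0,0.03,0],[1,0,0,0.02,0],[1,0,0,0,0],[1,0,0,0,0]]])

```text
clock: 3.6
tcp_pos: [0.4596, -0.3104, 0.0386]
ee_rot: [[0.803, 0.596, 0.021], [0.596, -0.803, -0.017], [0.007, 0.026, -1.0]]
force: [0.4, -0.4, -0.2]
width: 0.997
```

```bash
python3 - <<'E'
from h import *
s=to((.457,-.309,.028),-53.4)
c=r.camera("wrist");save(c["img"],"e_wrist")
E
```

```text
clock 3.6 tcp [ 0.4596 -0.3104  0.0386] yang -53.40758032238411 F [ 0.4244 -0.4039 -0.1582] w 0.997485732011195
shares [-0.0034 -0.0073  0.0263]
yaw rows of 1: -0.0018950805960287198
```

View pics/e_wrist.png

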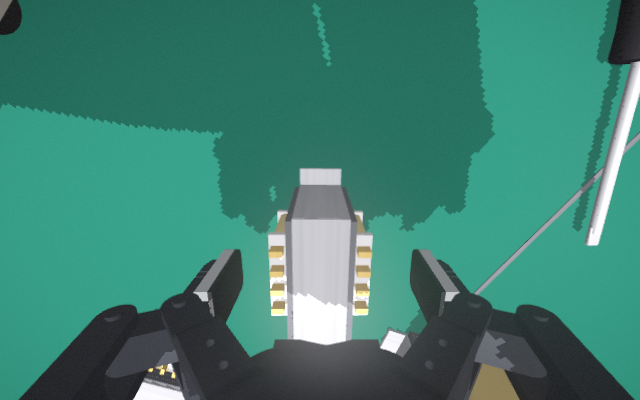

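apply_moves(plan=[[[1,-0.003,-0.006,0.012,0],[1,0,0,0.01,0],[1,0,0,0,0],[0.3,0,0,0,0],[0.3,0,0,0,0],[0.3,0,0,0,0],[0.3,0,0,0,0],[0.3,0,0,0,0]]], force=60)

```text
clock: 4.45
tcp_pos: [0.4582, -0.3099, 0.0312]
ee_rot: [[0.803, 0.596, 0.023], [0.596, -0.803, -0.018], [0.008, 0.028, -1.0]]
force: [0.3, -0.8, -0.8]
width: 0.529
```

apply_moves(plan=[[[0.2,0,0,0,0],[0.2,0,0,0,0],[0.2,0,0,-0.02,0],[0.2,0,0,-0.04,0],[0.2,0,0,-0.04,0],[0.2,0,0,-0.04,0],[0.2,0,0,-0.04,0],[0.2,0,0,0,0]]])

```text
clock: 5.25
tcp_pos: [0.4524, -0.3054, 0.1026]
ee_rot: [[0.803, 0.596, 0.015], [0.596, -0.803, -0.011], [0.005, 0.018, -1.0]]
force: [1.1, -0.6, -2.5]
width: 0.529
```

```bash
python3 - <<'E'
from h import *
s=to((.54,-.02,.25),-53.4)
c=r.camera("wrist");save(c["img"],"f_wrist")
E
```

```text
clock 5.25 tcp [ 0.4524 -0.3054  0.1026] yang -53.4048395972382 F [ 1.1179 -0.6211 -2.5084] w 0.5294563188182755
shares [ 0.603  -0.4356 -0.3735]
yaw rows of 1: -0.0012098993095506216
```

View pics/f_wrist.png

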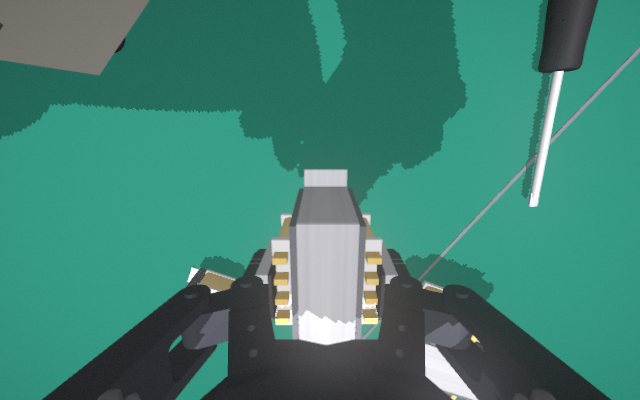

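apply_moves(plan=[[[0.2,0,0,-0.06,-1],[0.2,0,0,-0.06,-1],[0.2,0,0,-0.06,-1],[0.2,0,0,-0.06,-1],[0.2,0,0,-0.06,-1],[0.2,0,0,-0.06,-1],[0.2,0,0,-0.03,-1],[0.2,0,0,0,-1]]])

```text
clock: 6.1
tcp_pos: [0.4427, -0.2979, 0.2496]
ee_rot: [[0.344, 0.939, -0.007], [0.939, -0.344, 0.006], [0.003, -0.009, -1.0]]
force: [0.7, -0.2, -2.9]
width: 0.526
```

```bash
python3 - <<'E'
from h import *
s=to((.54,-.02,.25),-6.8)
E
```

```text
clock 6.1 tcp [ 0.4427 -0.2979  0.2496] yang -20.11685954327186 F [ 0.6574 -0.1558 -2.9351] w 0.5259466152752957
shares [ 0.7359 -0.0105  0.0013]
yaw rows of 1: -3.3292148858179615
```

apply_moves(plan=[[[0.2,0.105,-0.002,0,0],[0.2,0.105,-0.002,0,0],[0.2,0.105,-0.002,0,0],[0.2,0.105,0,0,0],[0.2,0.105,0,0,0],[0.2,0.105,0,0,0],[0.2,0.09,0,0,0],[0.2,0.0,0,0,0]]])

```text
clock: 6.9
tcp_pos: [0.5368, -0.0172, 0.238]
ee_rot: [[0.349, 0.937, -0.023], [0.937, -0.349, 0.01], [0.001, -0.025, -1.0]]
force: [-0.1, -1.1, -3.5]
width: 0.529
```

apply_moves(plan=[[[0.2,0,0,0,-1],[0.2,0,0,0,-1],[0.2,0,0,0,-1],[0.2,0,0,0,-0.3],[0.2,0,0,0,0],[0.2,0,0,0,0],[0.2,0,0,0,0],[0.2,0,0,0,0]]])

```text
clock: 7.7
tcp_pos: [0.5307, -0.0174, 0.2287]
ee_rot: [[0.117, 0.992, -0.04], [0.993, -0.117, 0.01], [0.005, -0.041, -0.999]]
force: [-0.1, -0.0, -3.4]
width: 0.528
```

```bash
python3 - <<'E'
from h import *
s=to((.545,-.02,.053),-6.8)
for n in("top","wrist"): save(r.camera(n)["img"],"g_"+n)
E
```

```text
clock 7.7 tcp [ 0.5307 -0.0174  0.2287] yang -6.7124208834076065 F [-0.0646 -0.0021 -3.3552] w 0.5283568370824887
shares [-0.0044  0.0543  0.4373]
yaw rows of 1: 0.021894779148098564
```

View pics/g_top.png

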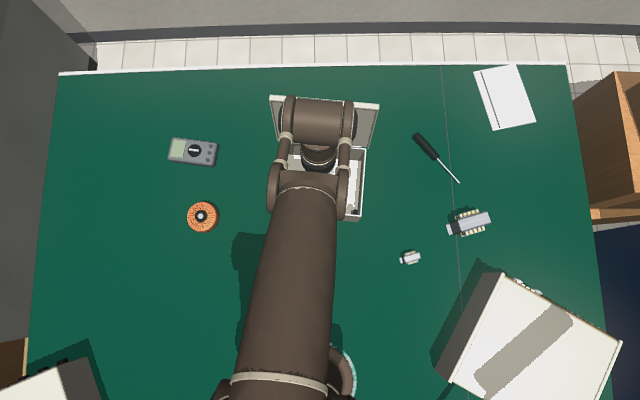

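View pics/g_wrist.png

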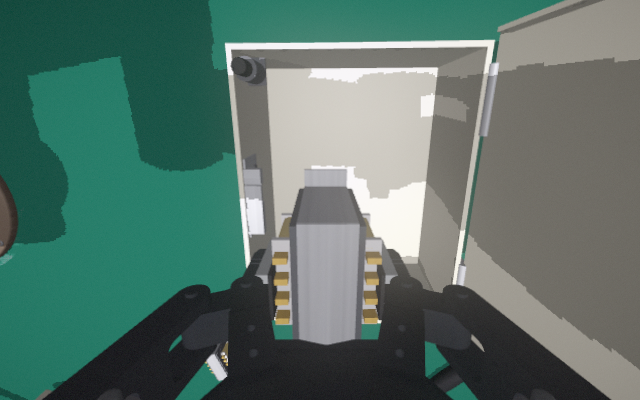

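apply_moves(plan=[[[0.2,0,0.012,0.06,0],[0.2,0,0.01,0.06,0],[0.2,0,0.01,0.06,0],[0.2,0,0.01,0.06,0],[0.2,0,0.01,0.06,0],[0.2,0,0.005,0.05,0],[0.2,0,0,0.0,0],[0.2,0,0,0,0]]])

```text
clock: 8.6
tcp_pos: [0.5541, -0.0193, 0.0879]
ee_rot: [[0.118, 0.993, -0.029], [0.993, -0.118, 0.008], [0.005, -0.03, -1.0]]
force: [0.1, -0.2, -3.2]
width: 0.524
```

```bash
python3 - <<'E'
from h import *
s=to((.545,-.02,.053),-6.8);print(s["ee_rot"][:,2])
E
```

```text
clock 8.6 tcp [ 0.5541 -0.0193  0.0879] yang -6.757767979492874 F [ 0.1327 -0.2339 -3.1559] w 0.5236564936897898
shares [-0.0049 -0.0199  0.088 ]
yaw rows of 1: 0.010558005126782177
[-0.029   0.0084 -0.9995]
```

apply_moves(plan=[[[0.2,0,-0.006,0.03,0],[0.2,0,-0.004,0.02,0],[0.2,0,0,0.01,0],[0.2,0,0,0.006,0],[0.2,0,0,0.006,0],[0.2,0,0,0.004,0],[0.2,0,0,0.0,0],[0.2,0,0,0,0]]])

```text
clock: 9.4
tcp_pos: [0.5524, -0.0188, 0.0598]
ee_rot: [[0.118, 0.993, -0.021], [0.993, -0.118, 0.007], [0.005, -0.022, -1.0]]
force: [0.3, -0.2, -3.7]
width: 0.527
```

```bash
python3 - <<'E'
from h import *
s=to((.545,-.02,.053),-6.8);print(s["ee_rot"][:,2])
save(r.camera("wrist")["img"],"h_wrist")
E
```

```text
clock 9.4 tcp [ 0.5524 -0.0188  0.0598] yang -6.758822208444424 F [ 0.2943 -0.1597 -3.7202] w 0.5267308345710536
shares [-0.0052 -0.0177  0.0175]
yaw rows of 1: 0.010294447888895775
[-0.0209  0.0074 -0.9998]
```

View pics/h_wrist.png

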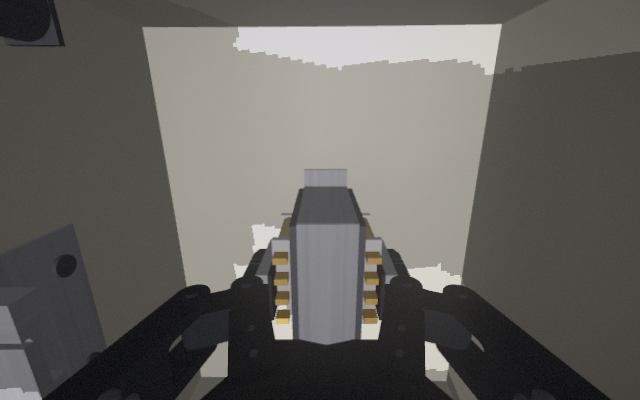

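Near the floor and well clear of the walls. I lower until the force shows contact.

apply_moves(plan=[[[0.2,0,0,0.005,0],[0.2,0,0,0.005,0],[0.2,0,0,0.004,0],[0.2,0,0,0.004,0],[0.2,0,0,0.003,0],[0.2,0,0,0.003,0],[0.2,0,0,0.003,0],[0.2,0,0,0.002,0]]])

```text
clock: 10.25
tcp_pos: [0.5531, -0.0189, 0.0538]
ee_rot: [[0.118, 0.993, -0.023], [0.993, -0.118, 0.008], [0.005, -0.023, -1.0]]
force: [-2.7, -0.3, 2.7]
width: 0.526
```

apply_moves(plan=[[[0.75,0,0,0,0],[0.75,0,0,0,0],[0.75,0,0,0,0],[0.75,0,0,0,0],[0.75,0,0,-0.02,0],[0.75,0,0,-0.05,0],[0.75,0,0,-0.06,0],[0.75,0,0,-0.06,0]]])

```text
clock: 11.05
tcp_pos: [0.5536, -0.0194, 0.1296]
ee_rot: [[0.118, 0.993, -0.026], [0.993, -0.118, 0.008], [0.005, -0.027, -1.0]]
force: [0.6, -0.1, -0.4]
width: 0.751
```

apply_moves(plan=[[[0.5,0,-0.02,-0.1,0],[0.3,0,-0.03,-0.1,0],[0.1,0,-0.03,-0.1,0],[0,0,-0.03,-0.1,0],[0,0,0,-0.1,0],[0,0,0,-0.1,0],[0,0,0,-0.1,0],[0,0,0,0,0]]])

```text
clock: 11.85
tcp_pos: [0.515, -0.0162, 0.4309]
ee_rot: [[0.118, 0.993, -0.013], [0.993, -0.118, 0.006], [0.005, -0.013, -1.0]]
force: [-0.1, -0.1, 0.3]
width: 0.001
```

```bash
python3 - <<'E'
from h import *
s=to((.7,.05,.4));print(s["ee_rot"][:,2])
for n in("scene","wrist"): save(r.camera(n)["img"],"i_"+n)
E
```

```text
clock 11.85 tcp [ 0.515  -0.0162  0.4309] yang -6.760585977956078 F [-0.1227 -0.0507  0.2589] w 0.0011941426623937159
shares [0.2185 0.4408 0.0725]
[-0.0128  0.0065 -0.9999]
```

View pics/i_wrist.png

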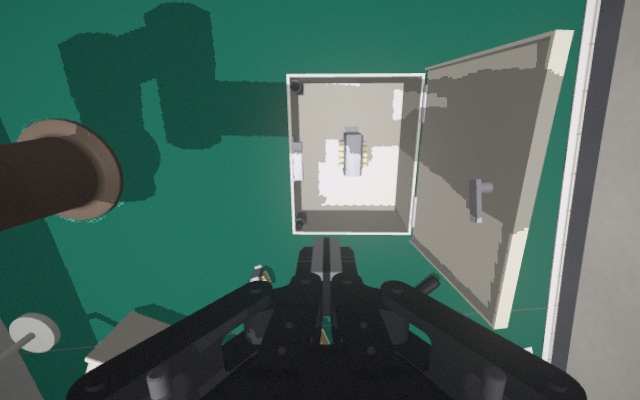

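View pics/i_scene.png

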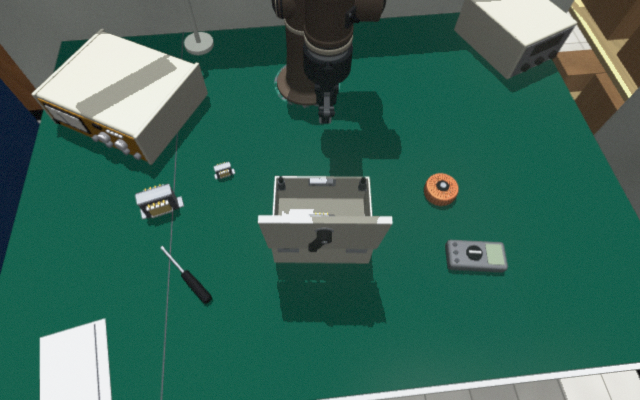

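apply_moves(plan=[[[0,0.026,0.098,0,0],[0,0.026,0.098,0,0],[0,0.026,0.098,0,0],[0,0.026,0.098,0,0],[0,0.026,0.098,0,0],[0,0.026,0.098,0,0],[0,0.01,0.02,0,0],[0,0,0,0,0]]])

```text
clock: 12.75
tcp_pos: [0.7616, 0.0229, 0.3928]
ee_rot: [[0.119, 0.991, -0.059], [0.993, -0.119, 0.009], [0.002, -0.059, -0.998]]
force: [-0.1, -0.5, 0.7]
width: 0.004
```

```bash
python3 - <<'E'
from h import *
s=to((.758,.022,.305),-6.8);print(s["ee_rot"][:,2])
for n in("scene",): save(r.camera(n)["img"],"j_"+n)
E
```

```text
clock 12.75 tcp [0.7616 0.0229 0.3928] yang -6.832365258845229 F [-0.055  -0.4736  0.7059] w 0.003918933550854965
shares [-0.0037  0.0043  0.2197]
yaw rows of 1: -0.008091314711307973
[-0.0587  0.0087 -0.9982]
```

View pics/j_scene.png

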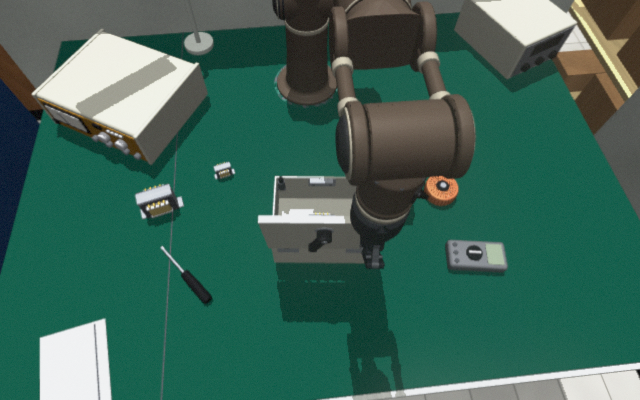

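apply_moves(plan=[[[0,0,0,0.045,0],[0,0,0,0.045,0],[0,0,0,0.045,0],[0,0,0,0.04,0],[0,0,0,0.02,0],[0,0,0,0,0],[0,0,0,0,0],[0,0,0,0,0]]])

```text
clock: 13.6
tcp_pos: [0.748, 0.0215, 0.316]
ee_rot: [[0.121, 0.991, -0.062], [0.993, -0.121, 0.007], [0.0, -0.062, -0.998]]
force: [-0.1, 0.4, 0.5]
width: 0.003
```

```bash
python3 - <<'E'
from h import *
s=to((.60,.04,.305),-6.8);print(s["ee_rot"][:,2])
E
```

```text
clock 13.6 tcp [0.748  0.0215 0.316 ] yang -6.941279260403718 F [-0.0887  0.3679  0.5164] w 0.0030224652936431035
shares [ 0.0013 -0.3705  0.0506]
yaw rows of 1: -0.03531981510092663
[-0.0616  0.0075 -0.9981]
```

apply_moves(plan=[[[0,0,-0.04,0.01,0],[0,0,-0.05,0.008,0],[0,0,-0.04,0,0],[0,0,-0.04,0,0],[0,0,-0.04,0,0],[0,0,-0.04,0,0],[0,0,-0.04,0,0],[0,0,-0.04,0,0]]])

```text
clock: 14.4
tcp_pos: [0.6224, 0.0366, 0.3253]
ee_rot: [[0.122, 0.992, -0.033], [0.993, -0.121, 0.006], [0.002, -0.033, -0.999]]
force: [0.5, -0.1, 0.2]
width: -0.002
```

```bash
python3 - <<'E'
from h import *
s=to((.60,.04,.305),-6.8);print(s["ee_rot"][:,2])
for n in("scene",): save(r.camera(n)["img"],"k_"+n)
E
```

```text
clock 14.4 tcp [0.6224 0.0366 0.3253] yang -6.981759478953469 F [ 0.5229 -0.126   0.1565] w -0.0015461435027863781
shares [ 0.0015 -0.055   0.0527]
yaw rows of 1: -0.04543986973836667
[-0.0326  0.0055 -0.9995]
```

View pics/k_scene.png

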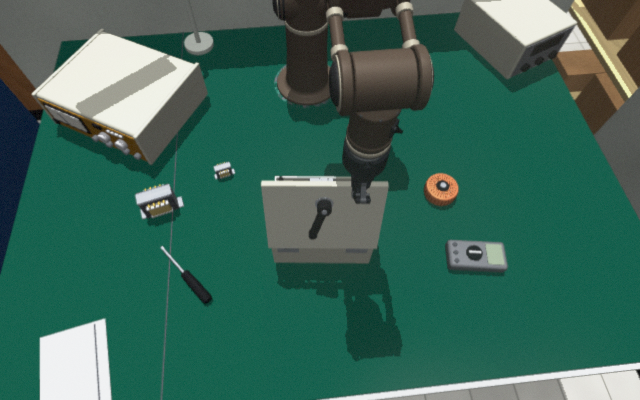

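apply_moves(plan=[[[0,0,-0.03,0.015,0],[0,0,-0.04,0.02,0],[0,0,-0.04,0.02,0],[0,0,-0.04,0.02,0],[0,0,-0.03,0.01,0],[0,0,0,0,0],[0,0,0,0,0],[0,0,0,0,0]]])

```text
clock: 15.25
tcp_pos: [0.5546, 0.0456, 0.3039]
ee_rot: [[0.121, 0.993, -0.011], [0.993, -0.121, 0.005], [0.003, -0.011, -1.0]]
force: [0.0, 0.7, 0.5]
width: -0.004
```

```bash
python3 - <<'E'
from h import *
s=to((.60,.04,.305),-6.8);print(s["ee_rot"][:,2])
for n in("scene",): save(r.camera(n)["img"],"l_"+n)
E
```

```text
clock 15.25 tcp [0.5546 0.0456 0.3039] yang -6.947429186771782 F [0.0081 0.6948 0.4804] w -0.0036443396648997424
shares [-0.0001  0.1144 -0.0041]
yaw rows of 1: -0.036857296692943464
[-0.0106  0.0047 -0.9999]
```

View pics/l_scene.png

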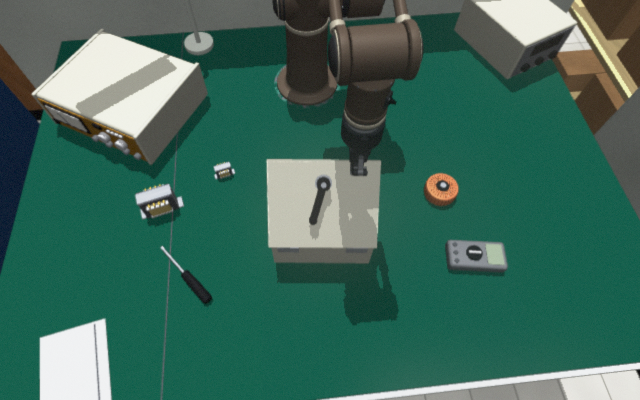

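apply_moves(plan=[[[0,-0.02,0,-0.06,0],[0,-0.03,0,-0.06,0],[0,-0.03,0,-0.06,0],[0,-0.03,0,0,0],[0,0,0,0,0],[0,0,0,0,0],[0,0,0,0,0],[0,0,0,0,0]]])

```text
clock: 16.1
tcp_pos: [0.5523, 0.0002, 0.3748]
ee_rot: [[0.121, 0.993, -0.014], [0.993, -0.121, 0.006], [0.004, -0.015, -1.0]]
force: [0.0, 0.1, 0.5]
width: 0.001
```

apply_moves(plan=[[[0.5,0,0,0,0],[0.5,0,0,0,0],[0.5,0,0,0,0],[0.5,0,0,0,0],[0.5,0,0,0,0],[0.5,0,0,0,0],[0.5,0,0,0,0],[0.5,0,0,0,0]]])

```text
clock: 16.9
tcp_pos: [0.5514, 0.0016, 0.3727]
ee_rot: [[0.119, 0.993, -0.018], [0.993, -0.119, 0.006], [0.004, -0.019, -1.0]]
force: [-0.3, 0.3, 0.8]
width: 0.504
```

```bash
python3 - <<'E'
from h import *
import pickle
s=to();print(s["ee_rot"][:,2])
cs={n:r.camera(n) for n in("scene","wrist")}
pickle.dump((cs,(s["tcp_pos"],s["ee_rot"])),open("c2.pkl","wb"))
save(cs["wrist"]["img"],"m_wrist");save(cs["scene"]["img"],"m_scene",(240,120,410,260),4)
E
```

```text
clock 16.9 tcp [0.5514 0.0016 0.3727] yang -6.837583422954908 F [-0.2719  0.3458  0.7528] w 0.5036188284897009
[-0.0179  0.0063 -0.9998]
```

View pics/m_wrist.png

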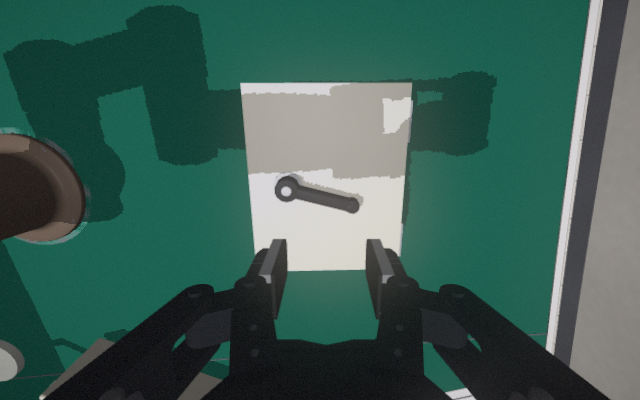

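View pics/m_scene.png

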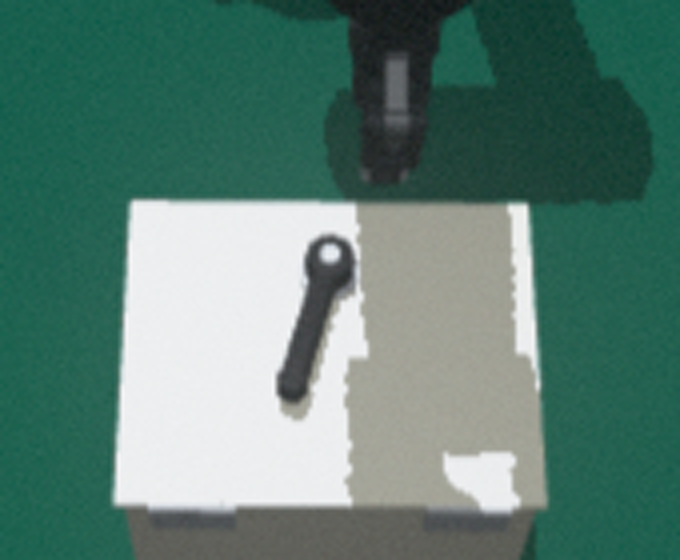

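```bash
python3 - <<'E'
from h import *
import pickle
cs,tool=pickle.load(open("c2.pkl","rb"));w,s=cs["wrist"],cs["scene"]
save(w["img"],"m2",(230,70,425,280),3.8 and 2.8)
ss=lambda p:np.array(p)/4+(240,120)-.4
print("hub",*tri([ray(w,(287,190),tool),ray(s,ss((330,253)))]))
print("end",*tri([ray(w,(354,205),tool),ray(s,ss((292,387)))]))
print("hub z.162",onz(w,(287,190),.162,tool),onz(s,ss((330,253)),.162))
print("end z.158",onz(w,(354,205),.158,tool),onz(s,ss((292,387)),.158))
for n,z,a,b in[("F+y",.14,(241,84),(527,203)),("B+y",.13,(412,83),(546,508)),("B-y",.13,(401,270),(114,505)),("F-y",.14,(255,270),(132,201))]:
    print(n,onz(w,a,z,tool),onz(s,ss(b),z),*tri([ray(w,a,tool),ray(s,ss(b))]))
E
```

```text
hub [ 0.4987 -0.0113  0.1646] [np.float64(0.0003763697413692102), np.float64(0.0003763697413692361)]
end [ 0.5788 -0.0437  0.1509] [np.float64(0.0011523360273189463), np.float64(0.0011523360273189354)]
hub z.162 [ 0.4979 -0.0123  0.162 ] [ 0.4974 -0.0108  0.162 ]
end z.158 [ 0.5779 -0.0423  0.158 ] [ 0.5832 -0.0433  0.158 ]
F+y [0.4605 0.1158 0.14  ] [0.4605 0.1193 0.14  ] [0.4621 0.1169 0.1435] [np.float64(0.0016151422233009573), np.float64(0.001615142223300889)]
B+y [0.6614 0.0933 0.13  ] [0.6624 0.0956 0.13  ] [0.6619 0.0945 0.1294] [np.float64(0.0012323135343925943), np.float64(0.0012323135343925396)]
B-y [ 0.6376 -0.1588  0.13  ] [ 0.6341 -0.1522  0.13  ] [ 0.6367 -0.1526  0.1381] [np.float64(0.0012546805478097786), np.float64(0.0012546805478097852)]
F-y [ 0.4292 -0.1303  0.14  ] [ 0.4325 -0.1282  0.14  ] [ 0.4309 -0.1289  0.1403] [np.float64(0.0016679066342461413), np.float64(0.0016679066342461008)]
```

View pics/m2.png

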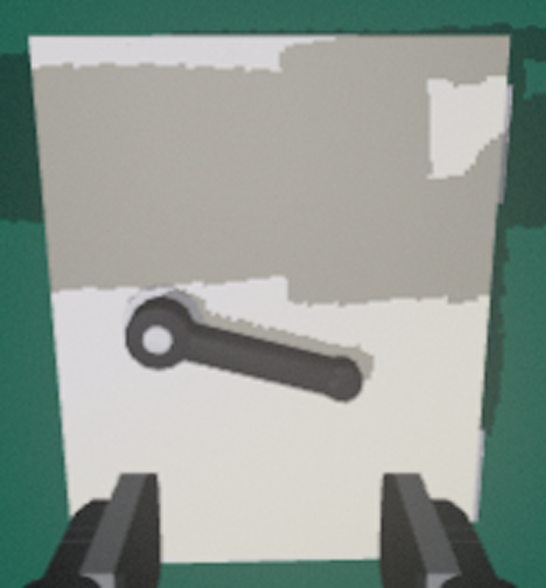

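apply_moves(plan=[[[0.45,0,0,0,-1],[0.45,0,0,0,-1],[0.45,0,0,0,-1],[0.45,0,0,0,-1],[0.45,0,0,0,-1],[0.45,0,0,0,-1],[0.45,0,0,0,-1],[0.45,0,0,0,-1]]])

```text
clock: 17.8
tcp_pos: [0.5515, 0.0013, 0.373]
ee_rot: [[-0.445, 0.895, -0.017], [0.895, 0.445, 0.006], [0.013, -0.013, -1.0]]
force: [-0.3, -0.1, 0.9]
width: 0.45
```

apply_moves(plan=[[[0.45,0,0,0,-1],[0.45,0,0,0,-1],[0.45,0,0,0,-1],[0.45,0,0,0,-1],[0.45,0,0,0,-1],[0.45,0,0,0,-1],[0.45,0,0,0,-1],[0.45,0,0,0,-1]]])

```text
clock: 18.6
tcp_pos: [0.5516, 0.0011, 0.3733]
ee_rot: [[-0.864, 0.503, -0.017], [0.503, 0.864, 0.006], [0.018, -0.003, -1.0]]
force: [0.1, -0.1, -0.0]
width: 0.454
```

```bash
python3 - <<'E'
from h import *
s=to((.549,-.0316,.25),69);print(s["ee_rot"][:,2])
E
```

```text
clock 18.6 tcp [0.5516 0.0011 0.3733] yang 59.78577198666001 F [ 0.0765 -0.0862 -0.0306] w 0.4538043141482665
shares [-0.0409 -0.073   0.3077]
yaw rows of 1: -2.3035570033350012
[-0.0167  0.0062 -0.9998]
```

apply_moves(plan=[[[0.45,-0.02,-0.035,0.06,0],[0.45,-0.02,-0.035,0.06,0],[0.45,0,0,0.06,-1],[0.45,0,0,0.06,-1],[0.45,0,0,0.06,-0.3],[0.45,0,0,0.0,0],[0.45,0,0,0,0],[0.45,0,0,0,0]]])

```text
clock: 19.4
tcp_pos: [0.5521, -0.0319, 0.2532]
ee_rot: [[-0.936, 0.352, -0.009], [0.352, 0.936, 0.005], [0.01, 0.002, -1.0]]
force: [0.5, 0.9, 0.4]
width: 0.45
```

```bash
python3 - <<'E'
from h import *
import pickle
s=to((.549,-.0316,.16),69);print(s["ee_rot"][:,2])
c=r.camera("wrist");tool=(s["tcp_pos"],s["ee_rot"]);save(c["img"],"n_wrist");pickle.dump((c,tool),open("c3.pkl","wb"))
E
```

```text
clock 19.4 tcp [ 0.5521 -0.0319  0.2532] yang 69.38630047262079 F [0.4758 0.8615 0.448 ] w 0.4496635097587077
shares [ 0.0051 -0.0024  0.2332]
yaw rows of 1: 0.09657511815520081
[-0.0091  0.0055 -0.9999]
```

View pics/n_wrist.png

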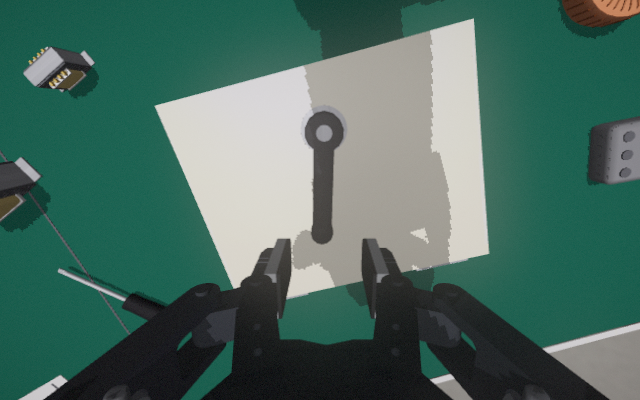

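```bash
python3 - <<'E'
from h import *
import pickle
c,tool=pickle.load(open("c3.pkl","rb"))
A=onz(c,(324,132),.162,tool);B=onz(c,(322,233),.157,tool)
d=B-A;print(A,B,np.linalg.norm(d),np.degrees(np.arctan2(d[1],d[0])))
print("face front",onz(c,(157,106),.1405,tool),onz(c,(474,19),.1405,tool))
E
```

```text
[ 0.4965 -0.0124  0.162 ] [ 0.5747 -0.0439  0.157 ] 0.08437302495851003 -21.913677245753153
face front [ 0.4324 -0.1304  0.1405] [0.4612 0.1187 0.1405]
```

apply_moves(plan=[[[0.45,0.005,-0.002,0.05,0.1],[0.45,0,0,0.05,0],[0.45,0,0,0.05,0],[0.45,0,0,0.04,0],[0.45,0,0,0.02,0],[0.45,0,0,0.0,0],[0.45,0,0,0,0],[0.45,0,0,0,0]]])

```text
clock: 20.25
tcp_pos: [0.5605, -0.0325, 0.1812]
ee_rot: [[-0.933, 0.359, 0.018], [0.359, 0.933, 0.002], [-0.016, 0.008, -1.0]]
force: [0.4, -0.3, 0.2]
width: 0.445
```

```bash
python3 - <<'E'
from h import *
s=to((.549,-.0325,.15),68.5);print(s["ee_rot"][:,2])
c=r.camera("wrist");save(c["img"],"o_wrist")
E
```

```text
clock 20.25 tcp [ 0.5605 -0.0325  0.1812] yang 68.94959040454995 F [ 0.3648 -0.3339  0.2329] w 0.4454926597688518
shares [ 0.0282 -0.0109  0.0774]
yaw rows of 1: 0.11239760113748787
[ 0.0179  0.0018 -0.9998]
```

View pics/o_wrist.png

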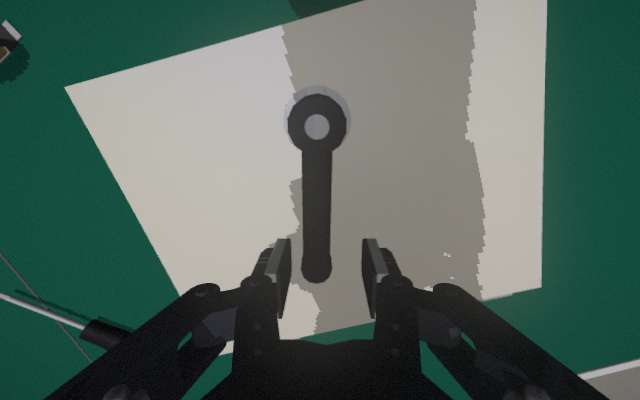

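apply_moves(plan=[[[0.4,0.014,-0.01,0.0,0.1],[0.4,0.014,-0.002,0.02,0],[0.4,0,0,0.02,0],[0.4,0,0,0.015,0],[0.4,0,0,0.01,0],[0.4,0,0,0.0,0],[0.4,0,0,0,0],[0.4,0,0,0,0]]])

```text
clock: 21.1
tcp_pos: [0.5483, -0.0331, 0.1537]
ee_rot: [[-0.93, 0.366, 0.02], [0.366, 0.93, 0.002], [-0.018, 0.009, -1.0]]
force: [0.1, -0.1, 0.8]
width: 0.402
```

```bash
python3 - <<'E'
from h import *
s=to((.549,-.0325,.15),68.5);print(s["ee_rot"][:,2])
c=r.camera("wrist");save(c["img"],"p_wrist")
E
```

```text
clock 21.1 tcp [ 0.5483 -0.0331  0.1537] yang 68.50665853548938 F [ 0.1393 -0.1074  0.7909] w 0.4020311290454459
shares [-0.001   0.0019  0.0093]
yaw rows of 1: 0.001664633872344723
[ 0.0196  0.0015 -0.9998]
```

View pics/p_wrist.png

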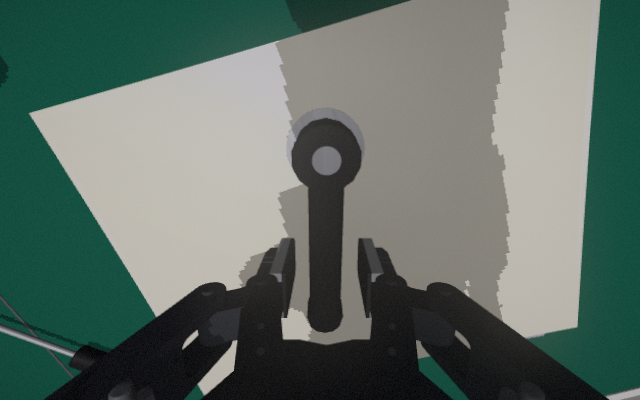

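apply_moves(plan=[[[0.4,0,0,0.006,0],[0.4,0,0,0.006,0],[0.4,0,0,0.006,0],[0.4,0,0,0.006,0],[0.4,0,0,0.006,0],[0.4,0,0,0.006,0],[0.4,0,0,0.006,0],[0.4,0,0,0.006,0]]])

```text
clock: 21.95
tcp_pos: [0.5488, -0.0331, 0.1457]
ee_rot: [[-0.93, 0.367, 0.015], [0.367, 0.93, 0.001], [-0.014, 0.006, -1.0]]
force: [-5.0, 1.2, 12.9]
width: 0.401
```

apply_moves(plan=[[[0.4,0,0,0.009,0],[0.4,0,0,0.009,0],[0.4,0,0,0.009,0],[0.4,0,0,0.009,0],[0.4,0,0,0.009,0],[0.4,0,0,0.009,0],[0.4,0,0,0.009,0],[0.4,0,0,0.009,0]]])

```text
clock: 22.75
tcp_pos: [0.549, -0.0331, 0.1454]
ee_rot: [[-0.93, 0.367, 0.006], [0.367, 0.93, -0.0], [-0.006, 0.002, -1.0]]
force: [-8.7, 1.8, 20.3]
width: 0.402
```

```bash
python3 - <<'E'
from h import *
s=to();print(s["ee_rot"][:,2])
c=r.camera("scene");save(c["img"],"q_scene",(240,120,410,260),4)
E
```

```text
clock 22.75 tcp [ 0.549  -0.0331  0.1454] yang 68.47632535406639 F [-8.6942  1.7727 20.2706] w 0.4015877347427325
[ 0.0059 -0.0001 -1.    ]
```

View pics/q_scene.png

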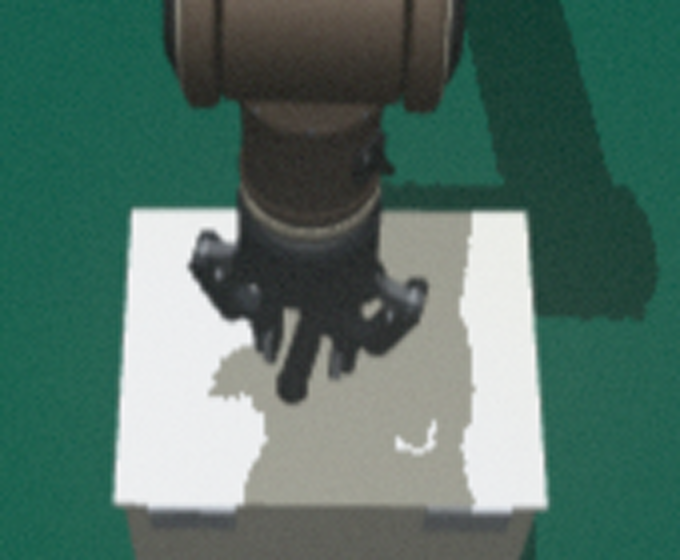

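apply_moves(plan=[[[0.4,0,-0.012,0.009,0],[0.4,0,-0.012,0.009,0],[0.4,0,-0.012,0.009,0],[0.4,0,-0.012,0.009,0.4],[0.4,0,-0.012,0.009,0.6],[0.4,0,-0.012,0.009,0.6],[0.4,0,-0.012,0.009,0.6],[0.4,0,-0.012,0.009,0.6]]])

```text
clock: 23.6
tcp_pos: [0.5573, -0.0539, 0.1465]
ee_rot: [[-0.831, 0.554, 0.058], [0.556, 0.831, 0.026], [-0.033, 0.054, -0.998]]
force: [-1.1, 6.6, 13.8]
width: 0.4
```

```bash
cat >> h.py <<'E'
A=np.array([.4967,-.012])
def pol():
    s=to();d=s["tcp_pos"][:2]-A;R=s["ee_rot"]
    print("rho",np.hypot(*d),"tcp ang(lever conv) deg",-np.degrees(np.arctan2(d[1],d[0]))-6.7,"tool",68.3-np.degrees(np.arctan2(R[1,1],R[0,1]))+15,"tang F(-ytool)",s["force"]@-R[:,1],"rad F",s["force"]@R[:,0],"z",R[:,2])
    return s
E
python3 - <<'E'
from h import *
pol()
c=r.camera("wrist");save(c["img"],"r_wrist")
E
```

```text
clock 23.6 tcp [ 0.5573 -0.0539  0.1465] yang 56.32046114611245 F [-1.0698  6.5937 13.8036] w 0.39983174191809634
rho 0.07363975044891911 tcp ang(lever conv) deg 27.9710022661415 tool 26.979538853887547 tang F(-ytool) -5.6306004705233335 rad F 4.092808360993267 z [ 0.0577  0.0263 -0.998 ]
```

View pics/r_wrist.png

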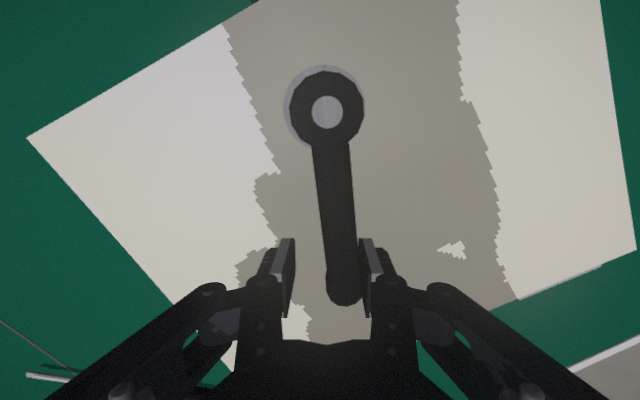

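apply_moves(plan=[[[0.4,0,0,-0.01,0],[0.4,0.01,0,-0.01,0],[0.4,0.02,0,0,0],[0.4,0.02,0,0,0],[0.4,0.01,0,0,0],[0.4,0,0,0,0],[0.4,0,0,0,0],[0.4,0,0,0,0]]])

```text
clock: 24.45
tcp_pos: [0.5345, -0.0393, 0.1537]
ee_rot: [[-0.83, 0.555, 0.058], [0.557, 0.83, 0.026], [-0.034, 0.054, -0.998]]
force: [-0.3, -0.8, -0.9]
width: 0.402
```

```bash
python3 - <<'E'
from h import *
pol()
c=r.camera("wrist");save(c["img"],"s_wrist")
E
```

```text
clock 24.45 tcp [ 0.5345 -0.0393  0.1537] yang 56.26229709525588 F [-0.3428 -0.8407 -0.928 ] w 0.40219278254464935
rho 0.0466392965131289 tcp ang(lever conv) deg 29.200446147007778 tool 27.037702904744116 tang F(-ytool) 0.9384472349454105 rad F -0.1521378994687667 z [ 0.058   0.0262 -0.998 ]
```

View pics/s_wrist.png

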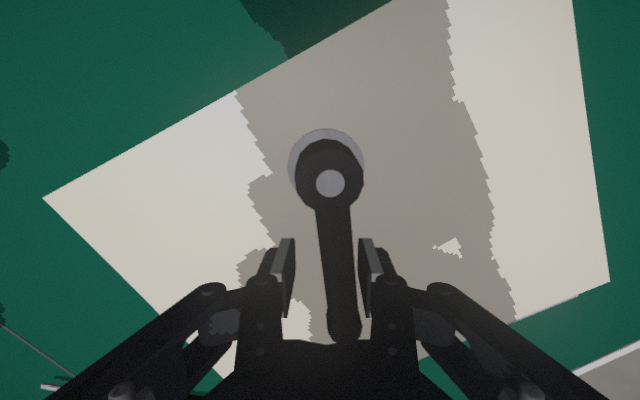

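apply_moves(plan=[[[0.4,0,0,0.01,0],[0.4,0,0,0.01,0],[0.4,0,0,0.01,0],[0.4,0,0,0.01,0],[0.4,0,0,0.01,0],[0.4,0,0,0.01,0],[0.4,0,0,0.01,0],[0.4,0,0,0.01,0]]])

```text
clock: 25.3
tcp_pos: [0.5351, -0.0395, 0.1461]
ee_rot: [[-0.831, 0.555, 0.041], [0.556, 0.831, 0.027], [-0.019, 0.045, -0.999]]
force: [-10.4, 1.5, 24.3]
width: 0.4
```

```bash
python3 - <<'E'
from h import *
pol()
E
```

```text
clock 25.3 tcp [ 0.5351 -0.0395  0.1461] yang 56.24226757781648 F [-10.4468   1.5088  24.3353] w 0.3995906926267098
rho 0.047209688522264044 tcp ang(lever conv) deg 28.87515754152088 tool 27.05773242218352 tang F(-ytool) 3.4442245641773854 rad F 9.061176429811248 z [ 0.0408  0.0272 -0.9988]
```

apply_moves(plan=[[[0.4,0.004,-0.012,0.01,0.3],[0.4,0.005,-0.012,0.01,0.5],[0.4,0.005,-0.012,0.01,0.6],[0.4,0.005,-0.012,0.01,0.6],[0.4,0.005,-0.012,0.01,0.7],[0.4,0.005,-0.012,0.01,0.7],[0.4,0.005,-0.012,0.01,0.7],[0.4,0.005,-0.012,0.01,0.7]]])

```text
clock: 26.1
tcp_pos: [0.5383, -0.0511, 0.1478]
ee_rot: [[-0.583, 0.803, 0.123], [0.812, 0.583, 0.038], [-0.041, 0.122, -0.992]]
force: [-0.6, 2.1, 16.3]
width: 0.4
```

```bash
python3 - <<'E'
from h import *
pol()
c=r.camera("wrist");save(c["img"],"t_wrist")
E
```

```text
clock 26.1 tcp [ 0.5383 -0.0511  0.1478] yang 35.953083333854394 F [-0.6368  2.0676 16.2767] w 0.40021100210323984
rho 0.05713449341029517 tcp ang(lever conv) deg 36.53479999877144 tool 47.3469166661456 tang F(-ytool) -2.6807097788487604 rad F 1.382298880121695 z [ 0.123   0.0382 -0.9917]
```

View pics/t_wrist.png

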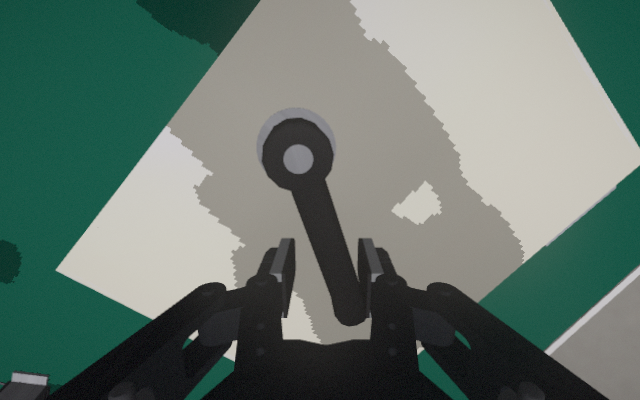

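apply_moves(plan=[[[0.4,0.003,-0.004,0.013,0],[0.4,0.003,-0.01,0.013,0],[0.4,0.003,-0.014,0.012,0],[0.4,0.003,-0.014,0.012,0],[0.4,0.003,-0.014,0.012,0],[0.4,0.003,-0.014,0.012,0],[0.4,0.003,-0.014,0.012,0],[0.4,0.003,-0.014,0.012,0]]])

```text
clock: 26.95
tcp_pos: [0.5377, -0.0524, 0.1489]
ee_rot: [[-0.568, 0.803, 0.183], [0.822, 0.566, 0.064], [-0.052, 0.187, -0.981]]
force: [-5.0, 10.0, 26.0]
width: 0.398
```

```bash
python3 - <<'E'
from h import *
pol()
c=r.camera("wrist");save(c["img"],"u_wrist")
c=r.camera("scene");save(c["img"],"u_scene",(240,120,410,260),4)
E
```

```text
clock 26.95 tcp [ 0.5377 -0.0524  0.1489] yang 35.218339438368886 F [-5.0094  9.9995 25.987 ] w 0.3984131304643173
rho 0.057531627770748196 tcp ang(lever conv) deg 37.894369997022665 tool 48.08166056163111 tang F(-ytool) -6.5100222596276005 rad F 9.703782276977512 z [ 0.1834  0.0644 -0.9809]
```

View pics/u_wrist.png

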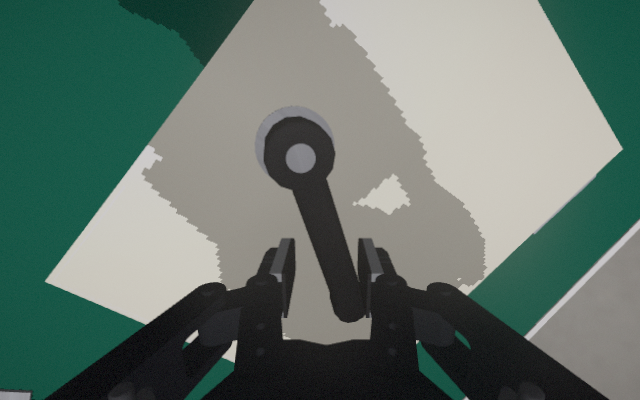

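View pics/u_scene.png

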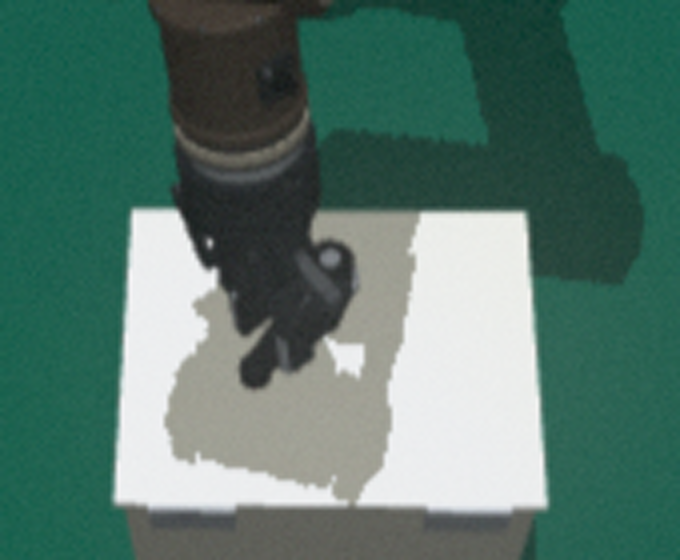

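apply_moves(plan=[[[0.4,0,-0.016,0.009,0],[0.4,0,-0.022,0.009,0],[0.4,0,-0.024,0.009,0],[0.4,0,-0.024,0.009,0],[0.4,0,0,0.004,0],[0.4,0,0,0,0],[0.4,0,0,-0.004,0],[0.4,0,0,-0.004,0]]])

```text
clock: 27.85
tcp_pos: [0.539, -0.0654, 0.1561]
ee_rot: [[-0.556, 0.796, 0.241], [0.828, 0.556, 0.075], [-0.074, 0.241, -0.968]]
force: [0.3, -0.1, -0.4]
width: 0.398
```

```bash
python3 - <<'E'
from h import *
pol()
c=r.camera("wrist");save(c["img"],"v_wrist")
c=r.camera("scene");save(c["img"],"v_scene",(240,120,410,260),4)
E
```

```text
clock 27.85 tcp [ 0.539  -0.0654  0.1561] yang 34.92505725165239 F [ 0.2611 -0.076  -0.3887] w 0.39846841503939995
rho 0.0681639898601197 tcp ang(lever conv) deg 44.93802252573702 tool 48.37494274834761 tang F(-ytool) -0.07188781579818876 rad F -0.1791961604789325 z [ 0.2408  0.0749 -0.9677]
```

View pics/v_wrist.png

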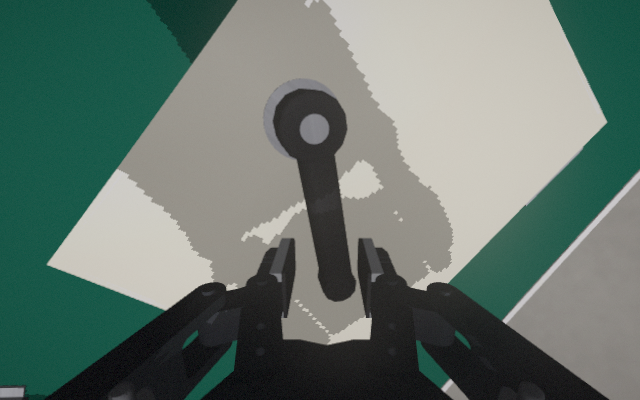

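View pics/v_scene.png

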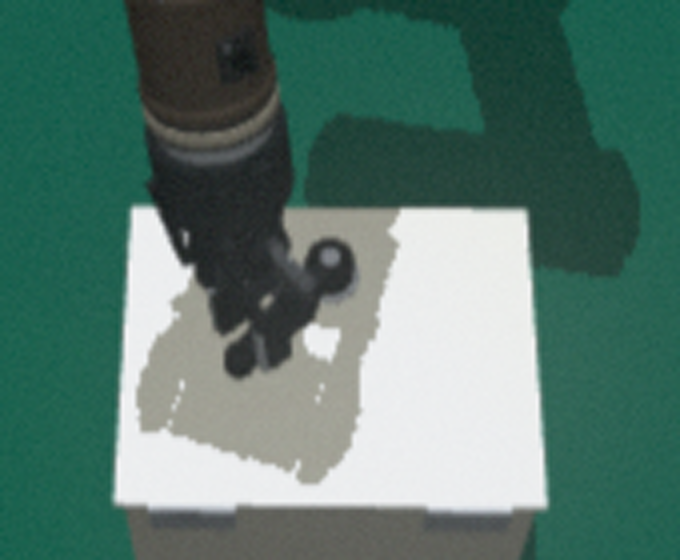

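```bash
cat >> h.py <<'E'
def lev(c,hub,end,zh,ze,tool=None):
    a=onz(c,hub,zh,tool);b=onz(c,end,ze,tool);d=b-a
    ang=-np.degrees(np.arctan2(d[1],d[0]))-6.7
    print("hub",a[:2],"end",b[:2],"len",np.hypot(*d[:2]),"lever deg",ang,"rad",np.radians(ang))
ss=lambda p:np.array(p)/4+(240,120)-.4
E
python3 - <<'E'
from h import *
c=r.camera("scene");lev(c,ss((330,256)),ss((240,358)),.156,.155)
s=r.sense();c=r.camera("wrist");lev(c,(314,128),(338,288),.156,.155,(s["tcp_pos"],s["ee_rot"]))
E
```

```text
hub [ 0.4958 -0.0104] end [ 0.5594 -0.0714] len 0.08812492191750608 lever deg 37.11046509494301 rad 0.6476998028531856
hub [ 0.496  -0.0124] end [ 0.554  -0.0747] len 0.08512214256148097 lever deg 40.35843617421938 rad 0.704387592196112
```

apply_moves(plan=[[[0.4,0.002,-0.01,0,0],[0.4,0.002,-0.01,0,0],[0.4,0.002,-0.01,0,0],[0.4,0.002,-0.01,0,0.3],[0.4,0.002,-0.01,0,0.5],[0.4,0.002,-0.01,0,0.5],[0.4,0.002,-0.01,0,0.5],[0.4,0.002,-0.01,0,0.5]]])

```text
clock: 28.85
tcp_pos: [0.5157, -0.0792, 0.1528]
ee_rot: [[-0.405, 0.876, 0.26], [0.913, 0.401, 0.071], [-0.042, 0.266, -0.963]]
force: [4.2, 2.4, 5.4]
width: 0.401
```

```bash
python3 - <<'E'
from h import *
pol()
c=r.camera("wrist");save(c["img"],"w_wrist")
c=r.camera("scene");save(c["img"],"w_scene",(240,120,410,260),4)
E
```

```text
clock 28.85 tcp [ 0.5157 -0.0792  0.1528] yang 24.597329977775992 F [4.1591 2.3595 5.3668] w 0.4010740563064245
rho 0.06980295964882481 tcp ang(lever conv) deg 67.54565478584986 tool 58.702670022224005 tang F(-ytool) -6.020938050626515 rad F 0.2449416190054145 z [ 0.2599  0.0714 -0.963 ]
```

View pics/w_wrist.png

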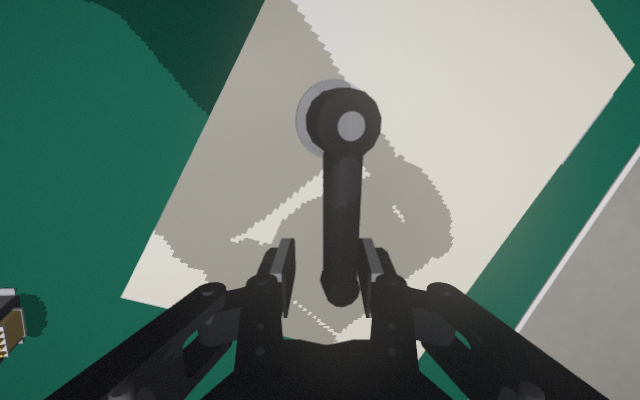

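View pics/w_scene.png

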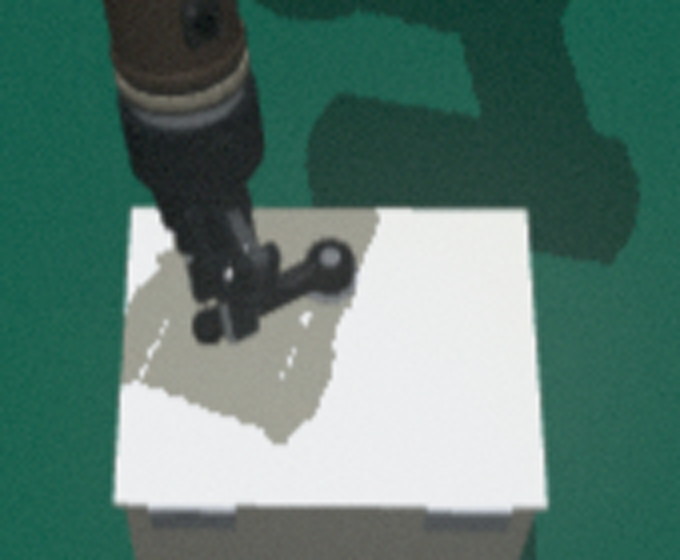

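```bash
python3 - <<'E'
from h import *
c=r.camera("scene");lev(c,ss((330,258)),ss((208,325)),.156,.155)
s=r.sense();c=r.camera("wrist");lev(c,(351,126),(342,293),.156,.155,(s["tcp_pos"],s["ee_rot"]))
E
```

```text
hub [ 0.4973 -0.0106] end [ 0.5353 -0.0883] len 0.08647688910582522 lever deg 57.21347386964293 rad 0.9985634955290101
hub [ 0.4963 -0.0127] end [ 0.5301 -0.0911] len 0.08543510011937354 lever deg 59.97170672651961 rad 1.0467037404181978
```

apply_moves(plan=[[[0.4,0,0.004,-0.008,0.5],[0.4,0,0,-0.005,0.5],[0.4,0.001,-0.01,-0.002,0.6],[0.4,0.001,-0.01,-0.003,0.6],[0.4,0.001,-0.01,-0.003,0.6],[0.4,0.001,-0.01,-0.003,0.6],[0.4,0.001,-0.01,-0.003,0.6],[0.4,0.001,-0.01,-0.003,0.6]]])

```text
clock: 29.85
tcp_pos: [0.4854, -0.0823, 0.156]
ee_rot: [[-0.084, 0.964, 0.253], [0.995, 0.067, 0.073], [0.053, 0.258, -0.965]]
force: [2.9, 0.8, 1.3]
width: 0.398
```

```bash
python3 - <<'E'
from h import *
pol()
c=r.camera("wrist");save(c["img"],"x_wrist")
c=r.camera("scene");save(c["img"],"x_scene",(240,120,410,260),4)
E
```

```text
clock 29.85 tcp [ 0.4854 -0.0823  0.156 ] yang 3.9886322552954825 F [2.8766 0.7633 1.3178] w 0.39844138235243004
rho 0.07123143213062827 tcp ang(lever conv) deg 92.42682255834795 tool 79.31136774470451 tang F(-ytool) -3.1638691513606467 rad F 0.589168964672655 z [ 0.2533  0.0731 -0.9646]
```

View pics/x_wrist.png

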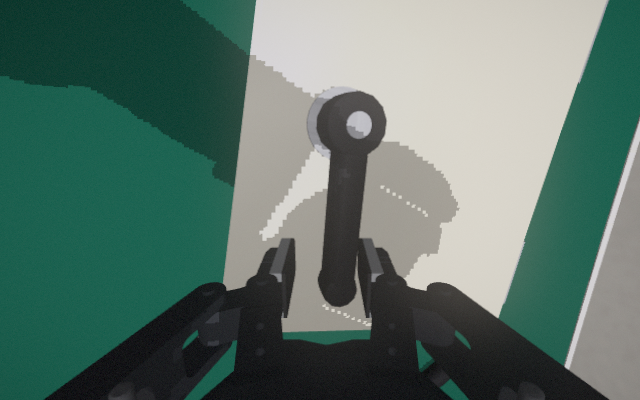

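View pics/x_scene.png

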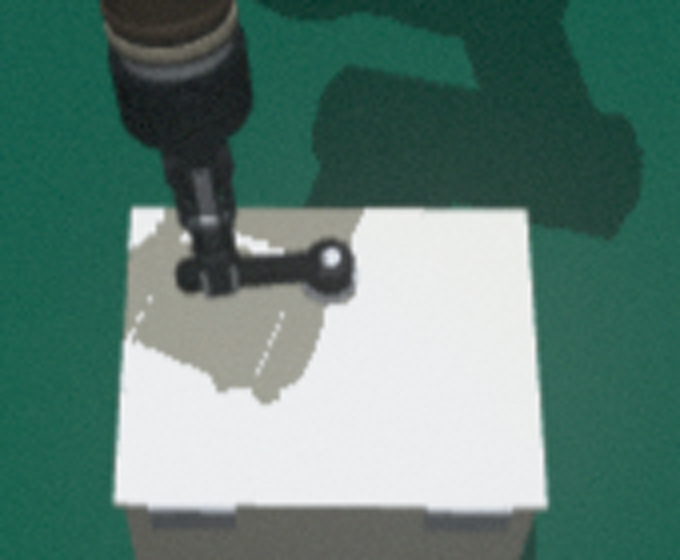

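```bash
python3 - <<'E'
from h import *
c=r.camera("scene");lev(c,ss((330,257)),ss((190,273)),.156,.155)
im=c["img"][:,:,::-1].astype(int)
# lid front edge row at several columns (subpixel) : green->white transition
for x in (345,352,360):
    col=im[165:180,x,2]; print(x,col)
s=r.sense();c=r.camera("wrist");lev(c,(358,124),(338,293),.156,.155,(s["tcp_pos"],s["ee_rot"]))
E
```

```text
hub [ 0.4965 -0.0105] end [ 0.4982 -0.096 ] len 0.08553457726449207 lever deg 82.18364140756798 rad 1.4343751338404083
345 [ 37  40  43  42  46  44  82 199 222 228 236 235 234 235 234]
352 [ 40  41  39  42  40  38  70 165 223 232 236 235 236 235 236]
360 [ 38  37  45  43  42  42  66 166 222 234 235 233 234 236 236]
hub [ 0.4955 -0.0124] end [ 0.4935 -0.0991] len 0.08676589411103834 lever deg 84.61926833034148 rad 1.4768848429930237
```

apply_moves(plan=[[[0.4,0.001,-0.009,-0.003,0.6],[0.4,0.001,-0.009,-0.003,0.6],[0.4,0.001,-0.009,-0.003,0.6],[0.4,0.001,-0.009,-0.003,0.6],[0.4,0,0,0,0],[0.4,0,0,0,0],[0.4,0,0,0,0],[0.4,0,0,0,0]]])

```text
clock: 30.85
tcp_pos: [0.4696, -0.0802, 0.1562]
ee_rot: [[0.077, 0.965, 0.25], [0.992, -0.099, 0.076], [0.098, 0.242, -0.965]]
force: [1.3, 0.1, 3.0]
width: 0.4
```

```bash
python3 - <<'E'
from h import *
pol()
c=r.camera("scene");save(c["img"],"y_scene",(240,120,410,260),4)
im=c["img"][:,:,::-1].astype(int)
for x in (345,352,360):
    col=im[165:180,x,2]; print(x,col)
E
```

```text
clock 30.85 tcp [ 0.4696 -0.0802  0.1562] yang -5.871909501533285 F [1.2893 0.1237 3.0201] w 0.3997310870634692
rho 0.07341436551724105 tcp ang(lever conv) deg 104.96766478873465 tool 89.17190950153328 tang F(-ytool) -1.9628777774521442 rad F 0.5185425049679561 z [ 0.2498  0.0758 -0.9653]
345 [ 46  42  44  39  44  61 124 215 233 235 234 236 234 235 236]
352 [ 42  40  45  41  44  59 127 213 233 236 235 235 235 236 234]
360 [ 37  37  44  38  46  58 129 214 235 236 235 236 235 235 235]
```

View pics/y_scene.png

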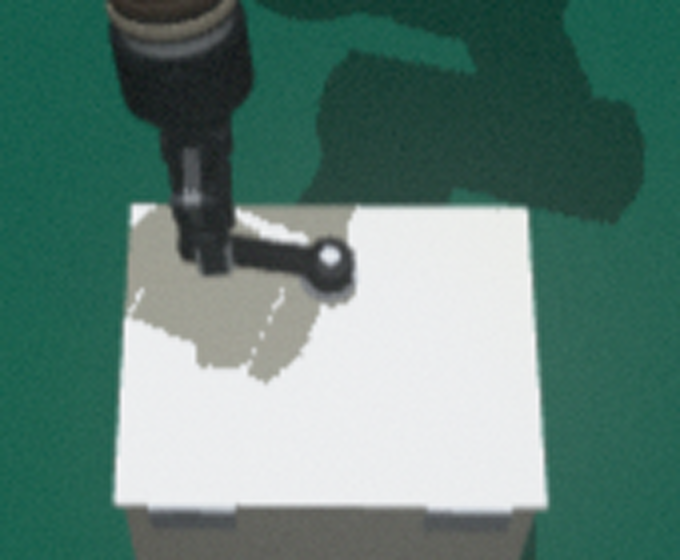

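apply_moves(plan=[[[0.4,0,0.012,0,0],[0.4,0,0.005,-0.012,0],[0.4,0,0,-0.02,0],[0.4,0,0,-0.05,0],[0.4,0,0,-0.05,0],[0.4,0,0,0,0],[0.4,0,0,0,0],[0.4,0,0,0,0]]])

```text
clock: 31.7
tcp_pos: [0.4569, -0.0835, 0.2062]
ee_rot: [[0.076, 0.969, 0.234], [0.992, -0.097, 0.08], [0.1, 0.226, -0.969]]
force: [0.5, -0.6, -0.4]
width: 0.4
```

```bash
python3 - <<'E'
from h import *
s=pol()
c=r.camera("scene");save(c["img"],"z_scene",(240,120,410,260),4)
im=c["img"][:,:,::-1].astype(int)
for x in (345,352,360):
    col=im[165:180,x,2]; print(x,col)
c=r.camera("wrist");save(c["img"],"z_wrist")
E
```

```text
clock 31.7 tcp [ 0.4569 -0.0835  0.2062] yang -5.7061829719409065 F [ 0.5483 -0.6242 -0.371 ] w 0.40005332950562933
rho 0.08181728328317013 tcp ang(lever conv) deg 112.42671040815436 tool 89.0061829719409 tang F(-ytool) -0.5078298679153869 rad F -0.6148828753772988 z [ 0.2344  0.0799 -0.9689]
345 [ 40  42  43  43  45  70 164 223 235 236 236 235 235 234 235]
352 [ 44  46  47  43  46  74 163 222 233 236 236 236 235 235 235]
360 [ 47  46  44  48  48  71 165 224 234 234 235 235 236 236 235]
```

View pics/z_scene.png

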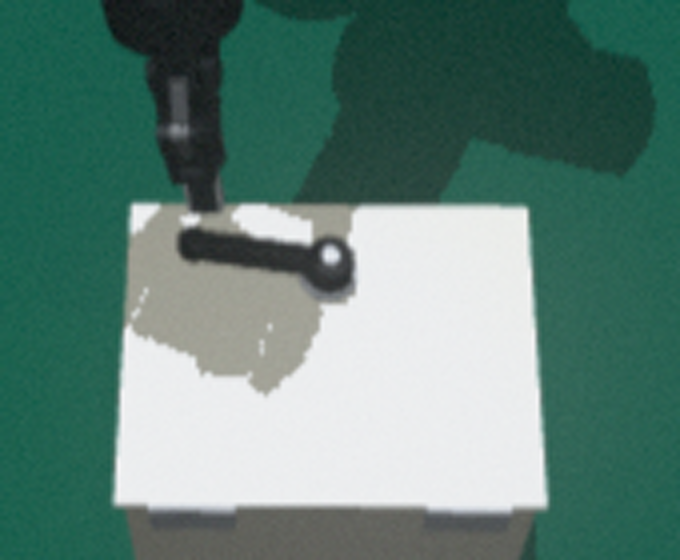

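View pics/z_wrist.png

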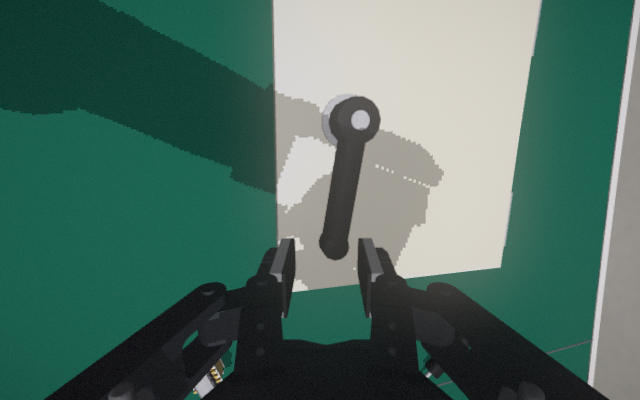

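```bash
python3 - <<'E'
import cv2,numpy as np
from h import *
def edge(n):
    im=cv2.imread(f"pics/{n}.png")[:,:,2].astype(float); out=[]
    for x in (425,450,475,490,505):
        col=im[170:250,x-3:x+4].mean(1); i=np.argmax(col>125); out.append(170+i-1+(125-col[i-1])/(col[i]-col[i-1]))
    return np.round(out,1)
for n in("m_scene","q_scene","u_scene","v_scene","w_scene","x_scene","y_scene","z_scene"): print(n,edge(n))
c=r.camera("scene")
for a in(0,.011,.032,.05):
    d=.202;z=.127+.004*np.cos(a)+d*np.sin(a)
    x=np.array([.6475,-.0305])-d*np.cos(a)*np.array([.9932,-.1167])+.05*np.array([.1167,.9932])
    print(a,(proj(c,[*x,z])+.4-(240,120))*4)
lev(c,ss((330,255)),ss((193,243)),.161,.16)
E
```

```text
m_scene [204.7 204.5 205.1 205.  204.2]
q_scene [213.2 213.3 210.5 210.5 210.5]
u_scene [210.5 210.5 210.6 210.5 210.6]
v_scene [206.9 206.9 207.9 208.  208.1]
w_scene [208.1 208.1 208.1 208.1 208.1]
x_scene [207.6 208.1 208.  208.1 208. ]
y_scene [205.5 205.4 205.4 205.4 205.6]
z_scene [204.  203.9 203.9 204.  205.5]
0 [[403.9946 211.3417]]
0.011 [[404.2194 209.4437]]
0.032 [[404.6532 205.8929]]
0.05 [[405.0299 202.9269]]
hub [ 0.4982 -0.0109] end [ 0.4802 -0.0925] len 0.08363048239956351 lever deg 95.68023803574874 rad 1.6699351828157276
```

apply_moves(plan=[[[0.4,0,0,-0.08,0],[0.4,0,0,-0.08,0],[0.4,0,-0.05,-0.08,0],[0.4,0,-0.08,-0.05,0],[0.4,0,-0.08,0,0],[0.4,0,-0.05,0,0],[0.4,0,0,0,0],[0.4,0,0,0,0]]])

```text
clock: 32.65
tcp_pos: [0.3242, -0.0819, 0.2946]
ee_rot: [[0.075, 0.971, 0.225], [0.992, -0.096, 0.083], [0.102, 0.217, -0.971]]
force: [0.7, -0.1, 0.2]
width: 0.398
```

```bash
python3 - <<'E'
from h import *
s=to()
c=r.camera("scene");save(c["img"],"fin_scene");save(c["img"],"fin_sc",(240,120,410,260),4)
t=r.camera("top");save(t["img"],"fin_top")
im=cv2.imread("pics/fin_sc.png")[:,:,2].astype(float)
for x in (150,200,250,300,350,400,450,500):
    col=im[170:250,x-3:x+4].mean(1);th=(col[:15].mean()+col[60:].mean())/2;i=np.argmax(col>th);print(x,170+i)
E
```

```text
clock 32.65 tcp [ 0.3242 -0.0819  0.2946] yang -5.624813257477292 F [ 0.7311 -0.1344  0.2496] w 0.39817353831420293
150 203
200 200
250 202
300 204
350 204
400 205
450 205
500 206
```

View pics/fin_scene.png

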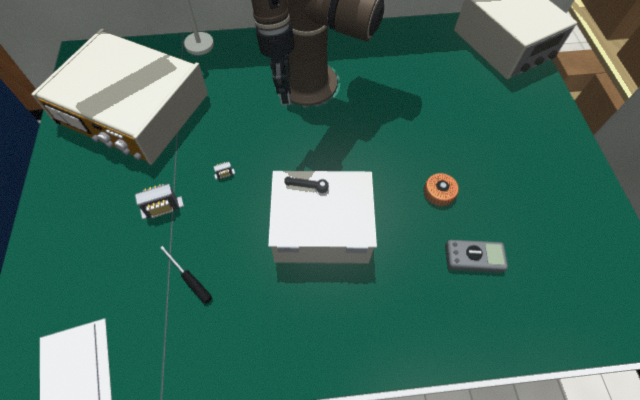

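View pics/fin_sc.png

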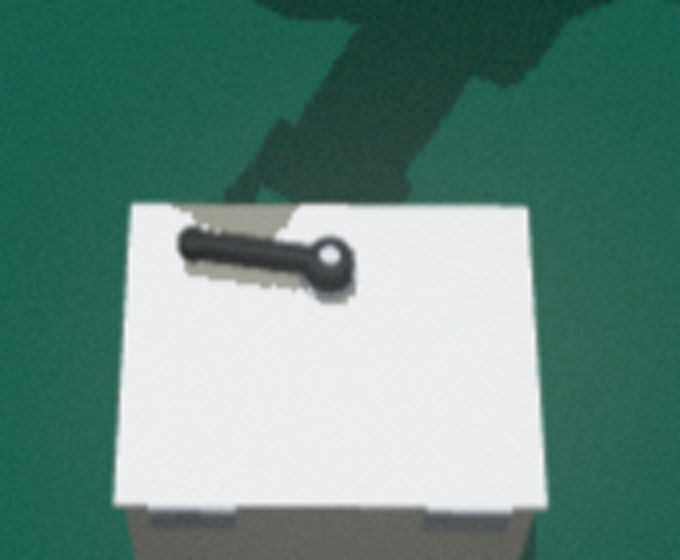

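View pics/fin_top.png

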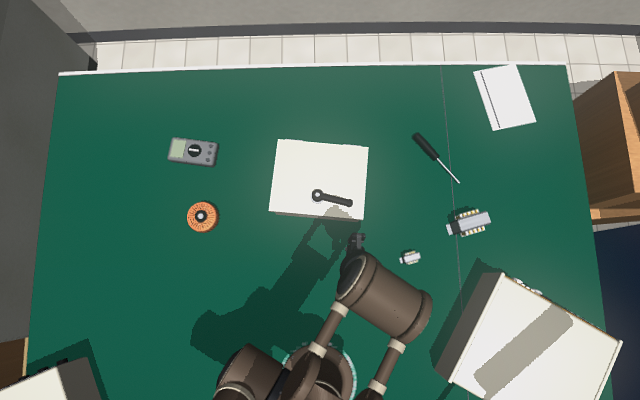

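```bash
python3 - <<'E'
from h import *
for n in("m_scene","q_scene","v_scene","x_scene","fin_sc"):
    im=cv2.imread(f"pics/{n}.png")[:,:,2].astype(float);o=[]
    for x in (142,150,158,166,320,335,515):
        col=im[170:250,x-2:x+3].mean(1);th=125;i=np.argmax(col>th);o.append(round(170+i-1+(th-col[i-1])/(col[i]-col[i-1]),1))
    print(n,o)
E
```

```text
m_scene [np.float64(198.9), np.float64(198.8), np.float64(198.8), np.float64(199.0), np.float64(200.8), np.float64(201.4), np.float64(202.5)]
q_scene [np.float64(208.0), np.float64(208.1), np.float64(208.0), np.float64(208.0), np.float64(166.0), np.float64(148.7), np.float64(210.6)]
v_scene [np.float64(205.4), np.float64(205.6), np.float64(211.4), np.float64(229.8), np.float64(209.2), np.float64(209.3), np.float64(208.1)]
x_scene [np.float64(206.5), np.float64(206.4), np.float64(206.5), np.float64(208.4), np.float64(209.3), np.float64(209.3), np.float64(208.0)]
fin_sc [np.float64(202.4), np.float64(202.4), np.float64(202.4), np.float64(202.5), np.float64(202.8), np.float64(202.9), np.float64(205.4)]
```

The front edge interpolates to a lid angle of 0.031–0.032, between fully pressed (0) and free on the buffers (0.05). That is the locked value, and the hand is clear of everything.

```bash
python3 -c "
from station import r
print(r.close_job())"
```

```text
the job is handed in; nothing more can be done
None
```

The failed transformer is in the reject box and the lid is shut and locked. I handed the job in at about 33 s, with the hand clear of everything.

- **Transformer:** I picked the middle-sized one (top face measured about 67 x 27 mm), set it upright in the middle of the box and let go. A wrist picture showed it standing there before I shut the lid.
- **Lid and lever:** I tipped the lid forward so it fell shut, then pressed it down with the fingertips, at most 26 N in the readings. The lever swung until the tongue was under the keeper. I then let up and turned it with light pushes, about 0.2–0.4 N m, until the lid sprang up.
- **Last checks, from the scene picture with the hand away:**
  - The lid's front edge came out at 0.031–0.032 rad, where locked is 0.032, caught 0.011 and free 0.05.
  - The lever stayed at about 1.67 rad, inside the 1.27–1.92 locking range.
  - The toroid, multimeter and screwdriver look unmoved.

**What went wrong or was not checked:**
- The hand slipped outward on the lid once and I re-placed it.
- The tool tilted up to about 15° while pressing.
- An early automatic reading of the front edge disagreed because of shadow (it put the free lid at 204.7 where the eye saw about 201), so the final one uses only lit columns.
- I did not try turning the lever back to prove it is barred.

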